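# Steady the swinging drip hook and hang the tea strainer on it

## Task

Pick up the tea strainer by its handle and, with the front of its ring, gently press the swinging hook's shank back against the rubber buffer until the hook is quite still. Keeping it leaning there, slide the ring down the shank over the upturned tip until it sits in the bend of the hook, then let go; it is done once the strainer hangs free, cup down, no longer swinging widely. Never push hard on the hook, and leave the jar, the teapot and the spoon where they are.

Things in the scene. Friction and masses are not known exactly. Their poses are not given: they have to be found in the camera images.
- stand: Fixed steel drip stand. Origin on the table straight below the hook's pivot; +x points from the pivot to the post, away from the robot (yaw up to 0.3 rad), z up. Base plate 8 mm thick (x -62 to 172, y +-65 mm) with a flat white dish, top 12 mm up, under the hook. Post 20 mm thick at x = 130 mm, 393 mm high; a 14 mm bar, 394 mm up, runs from it to the pivot and ends at x = 0: the -x side is free.
- stand_pivot (a point): Pivot of the hook, fixed, 380 mm above the table; axes as the stand's. The hook swings about a level line through it along the stand's y. Behind the shank, 60 mm below the pivot and some 18 mm beyond it, is a round rubber tip, the buffer, on a screw rod from the post; how far the rod is screwed in differs each time by several mm and is not measured.
- hanger (a joint): Angle of the hook, a rigid steel J of 7 mm bar, about 0.2 kg, swinging almost undamped on the pivot, 1 to 2 times a second, up to 0.2 rad from upright; it will not settle in time. 0 = shank upright, positive = lower end leans to the stand's +x. The buffer stops it from behind at 0.15 to 0.30, differently each time. Before that it yields to some tenths of a newton, there it is stiff (several N per mm).
- hanger_seat (a point): Where the middle of the ring's wire lies when it sits in the bend. Moves with the hook. In the hook's frame (origin at the pivot, z up along the shank, axes as the stand's at angle 0): this point x -12, y 0, z -145.5 mm; shank centre line x = 0 from z 0 to -140; bend a half circle of radius 12 towards -x, lowest centre line point z -152.
- hanger_tip (a point): Top of the hook's upturned end, which stands 24 mm before the shank's centre line (towards -x, the robot's side): x -24, y 0, z -114.5 mm in the hook's frame. Moves with the hook.
- strainer_grip (a point): Grasp point: centre of the tea strainer's dark wooden handle, 66 mm long (x), 16 wide (y), 14 high (z), 30 mm above the table at the start. x axis: along the handle from cup to ring, y across it, z up. The strainer, about 0.13 kg, stands on its round steel cup (66 mm wide, 34 high, centre 68 mm behind this point); beyond the handle come a thin neck and a level wire ring.
- strainer_ring (a point): Centre of the strainer's ring, 82 mm ahead (+x) of strainer_grip at the same height. 6 mm wire, 36 mm wide outside, hole 24 mm, lying level, in the plane of the handle. Axes as strainer_grip.
- strainer_eye (a point): Middle of the wire at the very front of the ring, 97 mm ahead (+x) of strainer_grip at the same height; the ring's front edge is 3 mm further. Axes as strainer_grip; when the strainer hangs, x points up.
- jar: Bystander: loose clear plastic jar with a twist cap, 72 mm wide, 120 mm high. Origin under its centre. The jar and the strainer stand on either side of the stand, either way round.
- teapot: Bystander: loose glass teapot, about 120 mm wide (175 mm over spout and handle), 123 mm high. Origin under its centre.
- spoon: Bystander: loose steel spoon 170 mm long, lying flat. Origin under its middle.
There are look-alikes about, which are no part of the job. Leave any blue or yellow look-alike of the part that bears strainer_grip alone.

How it is judged (in metres and radians):
On the way, in this order (a step that is already met when the one before it is completed fails the run):
1. the strainer presses the hook's shank back against the buffer, gently, and the hook is still (contact force between strainer and hanger between 1.5 and 8 N and value of joint hanger above 0.12 rad and velocity of joint hanger between -0.15 and 0.15 rad/s and height (world z) of strainer_grip above 0.2 m), for 0.5 s.
2. with the hook still leaning back, the ring is over the tip and in the bend (distance between strainer_eye and hanger_seat below 0.01 m and value of joint hanger above 0.1 rad), for 0.1 s.
At the end, for the whole second after the job is handed in: The strainer hangs free from the hook, released, its ring in the bend (front wire within 12 mm of the seat), cup down, its handle staying within about 34 degrees (0.6 rad) of plumb (distance between strainer_eye and hanger_seat below 0.012 m and angle between strainer_grip's own x axis and vertical below 0.6 rad and height (world z) of strainer_grip above 0.08 m and contact force between strainer and the fingers below 0.05 N); the robot touches nothing.
It fails at once if the robot pushes the hook, with the strainer (before it swings down to hang) or by itself, harder than 14 N ((contact force between strainer and hanger above 14 N and angle between strainer_grip's own x axis and vertical above 0.9 rad) or contact force between hanger and the fingers above 14 N or contact force between hanger and the arm above 14 N).
It fails at once if a bystander is moved more than 25 mm (distance of any of jar, teapot, spoon from where it was at the start of the episode above 0.025 m).
It also fails if it takes over 72 s, if anything falls off the work surface, if the arm or the gripper's body presses on something with over 40 N, if the wrist force passes 120 N, or if a joint passes its speed limit or range.

## Robot

A 6-joint arm with a two-finger parallel gripper is mounted at the origin on the work surface. World frame = base frame: x ahead of the robot, y to its left, z up, the work surface at z = 0. Lengths are in mm, angles in rad, forces in N, time in s.
With the tool pointing down it reaches from about 300 to 775 mm from the base axis. Payload 14.6 kg.
Tool frame: the origin (TCP) lies between the finger pads; the fingertips stand 19 mm ahead of it and the grasp point (between the pads) is the TCP; x points along the fingers, y is the direction in which the jaws open and shut, and the axes are right-handed (so a half turn about x gives the same grasp; the last joint's range is limited). The gripper opens to 94 mm and grips with 3 to 60 N. Pads are 16 mm wide; open, the fingers measure 119 mm over their backs; the gripper's body (75 mm by 177 mm) begins 78 mm behind the grasp point.
Start: joints at [1.281, 0.3, 1.521, -0, 1.321, -0.067], TCP at [121.527, 536.396, 199.346] pointing down, gripper open.
Joint ranges: [-3.03, 3.03], [-0.79, 2.21], [0.23, 2.52], [-1.04, 4.18], [0, 3.07], [-2.55, 2.55]. Speed limits (rad/s): [2.22, 2.22, 2.57, 3.14, 3.14, 3.14].

## Interface

Orientations are given as [roll, pitch, yaw] about the fixed x, y, z axes, in that order (R = Rz(yaw) Ry(pitch) Rx(roll)).
In Python, from cell import manip gives the robot as it stands.
- The arm moves only by the tool jog_arm, never from a script. Its argument "series" is one flat list of numbers, 7 for each row, row after row: the turn, a rotation vector about the world's x, y, z in rad, then the shift along the world's x, y, z in m, then the opening, from -1 (shut) to 1 (fully open). A call has 1 to 20 rows; each row is the pose to reach, as a shift and turn from the pose commanded when the call began; what a row does not reach only later rows make up. A row lasts 1/8 s, in which the tool goes at most 62.5 mm and 10.7 degrees, less where a joint would pass 70% of its speed; a pose out of reach is approached as far as the arm can. A call with a gripper value outside its range is refused whole. The fingers move at their own pace and stop on an object; "squeeze" is the grip in N (left out, the last holds). Time passes only in rows, so rows that repeat a pose let the fingers close. It gives the time, the measured TCP pose, the force and the opening at its end, in the units of the state.
- manip.read_state(): the state, without advancing time (a new reading comes with each control period).
- manip.camera(name): name is "scene" or "side" or "wrist"; returns a dict with "color" (384x512x3 uint8, blue, green, red), "range_z" (384x512 float32, mm along the optical axis (not along the pixel's ray), 0 where there is no reading), "fx", "fy", "cx", "cy" (pixels), "D" ([k1, k2, p1, p2, k3] as OpenCV has them; the pictures are not rectified), "pose" (4x4, takes a point from camera to world coordinates); the wrist camera has in their place "mount" (4x4, takes a point from camera to tool coordinates, whose origin is the TCP and whose axes are the tool frame's). Camera axes: x right, y down, z forward; pixel columns grow to the right and rows downward; lengths in mm; the calibration is good to about 2 mm. A picture is of the moment at which its call begins: read the wrist's pose just before it.
- manip.sign_off(): hands the job in, once; it reports no verdict.
The state is a dict: "clock": time; "joints": joint angles; "qd": joint speeds; "effort": joint torques, N m; "eef_pos": TCP position; "eef_rot": TCP orientation; "wrist_force": force on the tool from outside, world axes, zero at the start; "moment": the same for the moment, N m; "finger_gap": finger opening in mm.
Only numpy, scipy, OpenCV 4.12 (cv2) and the standard library are available. Lean on these libraries where they do the work, as an engineer would, in place of code of your own. Each camera call takes 0.05 s, during which the arm holds its last target.

## Working session

There is one attempt and no reset: what is moved stays moved. The work goes in short steps, Python scripts to look and compute and a tool call to move; the robot and the scene stay as the last step left them, time stands still between calls to the robot, and variables do not carry over. Pictures are saved under pics/ and viewed, and the job is handed in when it is done.

Besides the shell and the picture viewer there is one more tool, called after ">>>" by a JSON object that holds its "method" and its "body", one argument or row to a line. jog_arm: Moves the arm, as the interface text tells. Its arguments: {"type":"object","properties":{"series":{"type":"array","items":{"type":"number"}},"squeeze":{"type":"number"}},"required":["series"]}

```bash
ls; mkdir -p pics
python3 - <<'E'
from cell import manip
import cv2,numpy as np
s=manip.read_state()
print(s)
for n in ["scene","side","wrist"]:
    c=manip.camera(n)
    cv2.imwrite(f"pics/{n}0.png",c["color"])
    np.savez(f"{n}0.npz",**{k:np.array(v) for k,v in c.items()})
    print(n,c["fx"],c["fy"],c["cx"],c["cy"],c["D"],np.round(c.get("pose",c.get("mount")),3).tolist())
E
```

```text
pics
{'clock': 0.0, 'joints': array([ 1.28139565e+00,  3.00462360e-01,  1.52163848e+00, -1.41215831e-05,
        1.32069623e+00, -6.66132799e-02]), 'qd': array([ 0.00049957,  0.00145701, -0.00148624,  0.00148349, -0.00107516,
        0.00043858]), 'effort': array([-3.65784181e-03, -5.31797254e+01, -3.52743888e+01,  7.06721703e-02,
        2.42871634e-02,  1.84582700e-05]), 'eef_pos': array([121.45161586, 536.12170646, 198.76685279]), 'eef_rot': array([-1.62605349,  1.56959184, -1.84883739]), 'wrist_force': array([-0.18302255,  0.26213209,  0.67829519]), 'moment': array([-0.00221519, -0.01291885, -0.02349363]), 'finger_gap': 93.79939208371889}
scene 479.00658458628396 479.00658458628396 264.24528910376864 193.57365694019353 [-0.15319224  0.          0.          0.          0.        ] [[-0.871, 0.421, -0.253, 892.138], [0.491, 0.747, -0.448, 670.602], [0.001, -0.514, -0.858, 1530.431], [0.0, 0.0, 0.0, 1.0]]
side 395.5276081181276 395.5276081181276 253.18422943526232 195.79411621074064 [-0.12545107  0.          0.          0.          0.        ] [[0.952, -0.183, 0.246, 236.717], [-0.306, -0.562, 0.769, -891.82], [-0.002, -0.807, -0.591, 917.02], [0.0, 0.0, 0.0, 1.0]]
wrist 302.7420573052318 302.7420573052318 252.80249874208667 189.30606660393636 [-0.03261206  0.          0.          0.          0.        ] [[-0.001, -0.279, 0.96, -185.408], [1.0, -0.001, 0.001, -1.113], [0.0, 0.96, 0.279, -81.25], [0.0, 0.0, 0.0, 1.0]]
```

View pics/scene0.png

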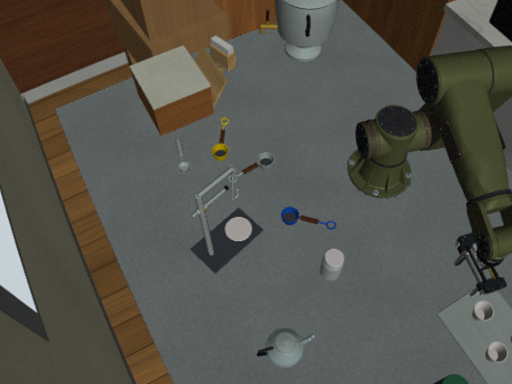

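View pics/side0.png

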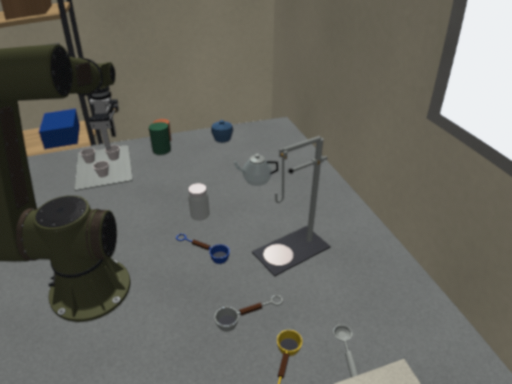

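View pics/wrist0.png

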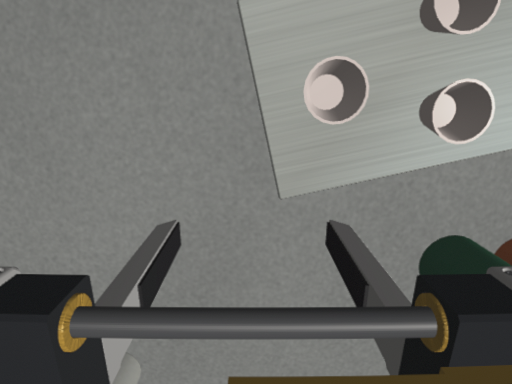

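```bash
cat > h.py <<'E'
import numpy as np,cv2
def load(n): 
    d=np.load(n); return {k:d[k] for k in d.files}
def ray(c,u,v,pose=None):
    K=np.array([[c["fx"],0,c["cx"]],[0,c["fy"],c["cy"]],[0,0,1]],float)
    p=cv2.undistortPoints(np.array([[[u,v]]],float),K,np.array(c["D"],float),None,None,None,(3,30,1e-9)) if False else cv2.undistortPoints(np.array([[[u,v]]],float),K,np.array(c["D"],float))
    P=np.array(c["pose"]) if pose is None else pose
    d=P[:3,:3]@np.array([*p[0,0],1.0]); return P[:3,3],d
def onz(c,u,v,z,pose=None):
    o,d=ray(c,u,v,pose); return o+d*(z-o[2])/d[2]
def tri(c1,p1,c2,p2,P1=None,P2=None):
    o1,d1=ray(c1,*p1,P1);o2,d2=ray(c2,*p2,P2)
    A=np.c_[d1,-d2];t=np.linalg.lstsq(A,o2-o1,rcond=None)[0]
    a=o1+d1*t[0];b=o2+d2*t[1];return (a+b)/2,np.linalg.norm(a-b)
def proj(c,X,pose=None):
    P=np.array(c["pose"]) if pose is None else pose
    Pi=np.linalg.inv(P);K=np.array([[c["fx"],0,c["cx"]],[0,c["fy"],c["cy"]],[0,0,1]],float)
    r,_=cv2.Rodrigues(Pi[:3,:3]);return cv2.projectPoints(np.array([X],float),r,Pi[:3,3],K,np.array(c["D"],float))[0].ravel()
E
python3 - <<'E'
from h import *
a=load('scene0.npz')['color'];b=load('side0.npz')['color']
cv2.imwrite('pics/s1.png',cv2.resize(a[105:285,170:350],None,fx=3.3,fy=3.3,interpolation=cv2.INTER_CUBIC))
cv2.imwrite('pics/s2.png',cv2.resize(b[120:340,170:360],None,fx=2.7,fy=2.7,interpolation=cv2.INTER_CUBIC))
E
```

```text
(no output)
```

View pics/s1.png

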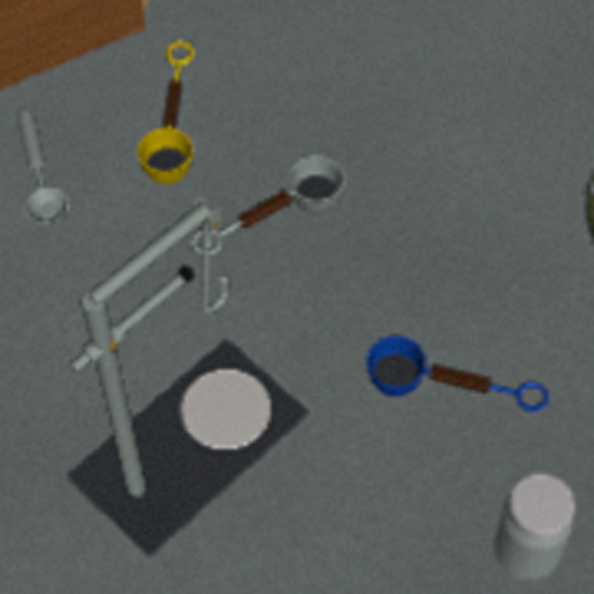

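View pics/s2.png

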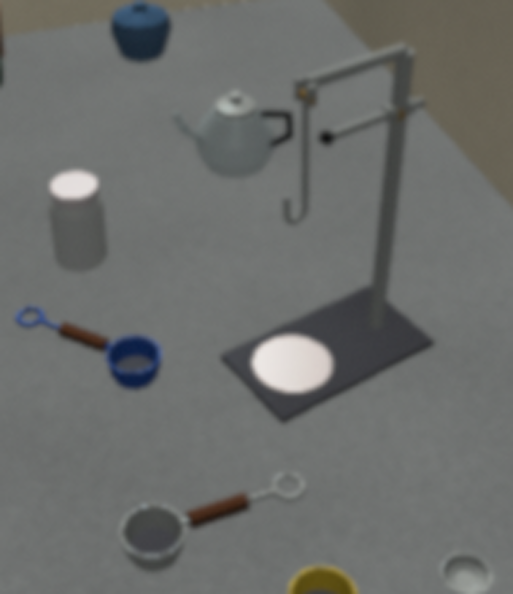

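Run:
```python
from h import *
S=load('scene0.npz');D=load('side0.npz')
def mask(c,box):
    hsv=cv2.cvtColor(c['color'],cv2.COLOR_BGR2HSV)
    m=((hsv[...,0]<15)|(hsv[...,0]>172))&(hsv[...,1]>110)&(hsv[...,2]<160)
    o=np.zeros_like(m);x0,y0,x1,y1=box;o[y0:y1,x0:x1]=m[y0:y1,x0:x1];return o
for c,box,n in((S,(235,155,265,180),'scene'),(D,(235,295,266,320),'side')):
    m=mask(c,box);ys,xs=np.nonzero(m);print(n,len(xs),xs.mean(),ys.mean())
    p=np.c_[xs,ys].astype(float);mu=p.mean(0);w,V=np.linalg.eigh(np.cov((p-mu).T));a=V[:,1]
    t=(p-mu)@a;e1=mu+a*t.min();e2=mu+a*t.max()
    print(onz(c,*mu,31),onz(c,*e1,30),onz(c,*e2,30)); c['hc']=mu
print('tri',tri(S,S['hc'],D,D['hc']))
f1=lambda u,v:(170+u/3.3,105+v/3.3); f2=lambda u,v:(170+u/2.7,120+v/2.7)
for p in((228,340),(307,409),(150,554),(68,476)): print('base scene',onz(S,*f1(*p),8).round(1))
for p in((222,357),(285,420),(433,343),(372,285)): print('base side',onz(D,*f2(*p),8).round(1))
for c,box,n in((S,(220,210,260,250),'s'),(D,(258,240,300,270),'d')):
    g=c['color'].min(2);x0,y0,x1,y1=box;m=np.zeros_like(g);m[y0:y1,x0:x1]=(g[y0:y1,x0:x1]>150)
    ys,xs=np.nonzero(m);print('dish',n,len(xs),onz(c,xs.mean(),ys.mean(),12).round(1))
print('ring',tri(S,f1(207,241),D,f2(288,484)),onz(D,*f2(288,484),30))
print('cup',tri(S,f1(316,178),D,f2(154,528)))
print('pivot-ish',tri(S,f1(208,222),D,f2(306,95)))
print('bend',tri(S,f1(212,309),D,f2(295,221)))
print('buf',tri(S,f1(187,273),D,f2(327,138)))
print('barend',tri(S,f1(208,211),D,f2(304,88)), 'posttop',tri(S,f1(93,300),D,f2(407,50)))
print('jar top',tri(S,f1(542,500),D,f2(75,185)))
print('blue cup',tri(S,f1(396,365),D,f2(135,355)))
print('yel cup',tri(S,f1(166,150),D,f2(322,585)))
```

```text
scene 58 249.91379310344828 168.0
[ 441.23152202 -236.72791528   31.        ] [ 410.70399021 -239.48811877   30.        ] [ 470.58107925 -235.2289229    30.        ]
side 79 250.37974683544303 308.4177215189873
[ 437.32726983 -236.04059562   31.        ] [ 466.48214944 -232.72126016   30.        ] [ 409.53048283 -237.85858022   30.        ]
tri (array([ 439.22871362, -236.42419548,   30.44922687]), np.float64(3.879099951351982))
base scene [ 552.6 -115.7    8. ]
base scene [518.4   1.3   8. ]
base scene [740.7  67.5   8. ]
base scene [777.2 -53.3   8. ]
base side [516.4  -5.    8. ]
base side [ 553.3 -124.1    8. ]
base side [770.5 -62.9   8. ]
base side [743.8  61.5   8. ]
dish s 239 [597.7 -37.5  12. ]
dish d 484 [590.4 -43.1  12. ]
ring (array([ 517.88281015, -228.5613687 ,   30.75813006]), np.float64(1.259488258925992)) [ 517.54167821 -227.75121495   30.        ]
cup (array([ 369.54759021, -241.8605052 ,   33.91684348]), np.float64(0.14548999884553568))
pivot-ish (array([594.99835228, -38.26236683, 377.11412802]), np.float64(0.26212282121128855))
bend (array([593.35293461, -41.15664621, 221.79913594]), np.float64(9.46980999676404))
buf (array([622.12057377, -34.69476555, 318.71063287]), np.float64(0.7766929075452426))
barend (array([591.77500106, -41.7512548 , 387.5997224 ]), np.float64(1.094502897257835)) posttop (array([719.5657221 ,  -7.26813796, 392.01108423]), np.float64(0.8554062814828228))
jar top (array([396.16942442, 248.40965427, 118.77729768]), np.float64(1.186275127714236))
blue cup (array([413.28300514,  10.79794094,  27.42749165]), np.float64(0.285952146765022))
yel cup (array([ 503.45961272, -359.10431987,   39.24562245]), np.float64(1.310146482596928))
```

Run:
```python
from h import *
from scipy.spatial.transform import Rotation as Ro
from cell import manip
s=manip.read_state()
R=Ro.from_euler('xyz',s['eef_rot']);print(R.as_matrix().round(3))
for yaw in (0.089,0.28):
    y=np.array([-np.sin(yaw),np.cos(yaw),0]);x=np.array([0,0,-1.]);z=np.cross(x,y)
    T=Ro.from_matrix(np.c_[x,y,z]); print((T*R.inv()).as_rotvec().round(4))
print(s['eef_pos'],s['clock'])
```

```text
[[-0.     0.221  0.975]
 [-0.001  0.975 -0.221]
 [-1.    -0.001 -0.   ]]
[ 9.000e-04 -1.000e-04  3.118e-01]
[ 0.0009 -0.      0.5028]
[121.49239231 536.20606472 198.93891196] 0.15
```

>>> {"method": "jog_arm", "body": {
  "series": [0, 0, 0.04, 0.03, -0.04, 0.03, 1, 0, 0, 0.08, 0.06, -0.08, 0.06, 1, 0, 0, 0.12, 0.09, -0.125, 0.08, 1, 0, 0, 0.16, 0.12, -0.17, 0.1, 1, 0, 0, 0.2, 0.15, -0.21, 0.12, 1, 0, 0, 0.25, 0.18, -0.25, 0.13, 1, 0, 0, 0.31, 0.21, -0.29, 0.13, 1, 0, 0, 0.31, 0.22, -0.34, 0.13, 1, 0, 0, 0.31, 0.23, -0.4, 0.125, 1, 0, 0, 0.31, 0.245, -0.46, 0.12, 1, 0, 0, 0.31, 0.26, -0.52, 0.115, 1, 0, 0, 0.31, 0.27, -0.58, 0.11, 1, 0, 0, 0.31, 0.28, -0.64, 0.1, 1, 0, 0, 0.31, 0.29, -0.69, 0.06, 1, 0, 0, 0.31, 0.3, -0.74, 0.02, 1, 0, 0, 0.31, 0.303, -0.772, -0.02, 1, 0, 0, 0.31, 0.303, -0.772, -0.02, 1, 0, 0, 0.31, 0.303, -0.772, -0.02, 1, 0, 0, 0.31, 0.303, -0.772, -0.02, 1, 0, 0, 0.31, 0.303, -0.772, -0.02, 1]
}}

```text
clock: 2.65
eef_pos: [424.9, -235.2, 180.4]
eef_rot: [-0.655, 1.569, -0.566]
wrist_force: [0.0, 0.1, 0.9]
finger_gap: 93.8
```

```bash
cat >> h.py <<'E'
from scipy.spatial.transform import Rotation as Ro
def wpose(c,s):
    T=np.eye(4);T[:3,:3]=Ro.from_euler('xyz',s['eef_rot']).as_matrix();T[:3,3]=s['eef_pos'];return T@np.array(c['mount'])
def snap(manip,name,tag):
    s=manip.read_state();c=manip.camera(name);c=dict(c)
    if name=='wrist': c['pose']=wpose(c,s)
    cv2.imwrite(f'pics/{name}{tag}.png',c['color']);np.savez(f'{name}{tag}.npz',**{k:np.array(v) for k,v in c.items()});return c
E
python3 - <<'E'
from h import *
from cell import manip
s=manip.read_state();print(s['joints'].round(4),s['eef_pos'])
snap(manip,'wrist',1)
E
```

```text
[-0.5809  0.1727  1.7239  0.      1.2432 -2.2399] [ 424.93558575 -235.15406541  180.41051666]
```

View pics/wrist1.png

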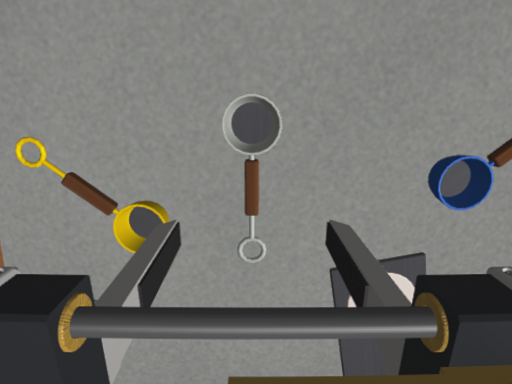

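Run:
```python
from h import *
c=load('wrist1.npz');P=c['pose']
hsv=cv2.cvtColor(c['color'],cv2.COLOR_BGR2HSV)
m=((hsv[...,0]<15)|(hsv[...,0]>172))&(hsv[...,1]>90)&(hsv[...,2]<170)
m[:, :220]=0;m[:,290:]=0;m[:130]=0;m[225:]=0
ys,xs=np.nonzero(m);print(len(xs),xs.min(),xs.max(),ys.min(),ys.max())
mid=onz(c,(xs.min()+xs.max())/2,(ys.min()+ys.max()+1)/2,37);print('grip',mid)
a=onz(c,xs[ys<175].mean(),ys[ys<175].mean(),37);b=onz(c,xs[ys>200].mean(),ys[ys>200].mean(),37)
e1=onz(c,252,ys.min(),37);e2=onz(c,252,ys.max()+1,37);print('ends',e1,e2,np.linalg.norm(e2-e1))
print('cup',onz(c,252,124,34),'ring',onz(c,252,250,30), 'yaw',np.arctan2(*(b-a)[[1,0]]))
r=onz(c,252,250,30)-onz(c,252,124,34);print(np.linalg.norm(r),np.arctan2(r[1],r[0]))
print(Ro.from_euler('xyz',[-0.655,1.569,-0.566]).as_matrix().round(3))
```

```text
654 245 258 160 214
grip [ 437.2761865  -236.50067408   37.        ]
ends [ 405.86979314 -238.67859526   37.        ] [ 470.2897996  -233.04919991   37.        ] 64.66550335602936
cup [ 367.32539104 -242.05547104   34.        ] ring [ 518.81559179 -228.82764468   30.        ] yaw 0.08783951107344053
152.11921743550496 0.0870971258125448
[[ 0.002 -0.089  0.996]
 [-0.001  0.996  0.089]
 [-1.    -0.001  0.001]]
```

>>> {"method": "jog_arm", "body": {
  "series": [0, 0, 0, 0.0125, -0.001, -0.05, 1, 0, 0, 0, 0.0125, -0.001, -0.1, 1, 0, 0, 0, 0.0125, -0.001, -0.14, 1, 0, 0, 0, 0.0125, -0.001, -0.15, 1, 0, 0, 0, 0.0125, -0.001, -0.15, 1, 0, 0, 0, 0.0125, -0.001, -0.15, 1, 0, 0, 0, 0.0125, -0.001, -0.15, -1, 0, 0, 0, 0.0125, -0.001, -0.15, -1, 0, 0, 0, 0.0125, -0.001, -0.15, -1, 0, 0, 0, 0.0125, -0.001, -0.15, -1, 0, 0, 0, 0.0125, -0.001, -0.15, -1, 0, 0, 0, 0.0125, -0.001, -0.15, -1, 0, 0, 0, 0.0125, -0.001, -0.15, -1],
  "squeeze": 60
}}

```text
clock: 4.32
eef_pos: [437.0, -236.6, 29.3]
eef_rot: [2.553, 1.571, 2.64]
wrist_force: [0.6, 0.2, -0.2]
finger_gap: 27.6
```

>>> {"method": "jog_arm", "body": {
  "series": [0, 0, 0, 0, 0, 0, -1, 0, 0, 0, 0, 0, 0, -1, 0, 0, 0, 0, 0, 0, -1, 0, 0, 0, 0, 0, 0, -1]
}}

```text
clock: 4.82
eef_pos: [437.0, -236.6, 29.3]
eef_rot: [1.641, 1.571, 1.728]
wrist_force: [0.1, 0.2, 0.3]
finger_gap: 12.8
```

Run:
```python
from cell import manip
s=manip.read_state();print(s['joints'].round(4),s['eef_pos'],s['finger_gap'],s['wrist_force'],s['moment'])
```

```text
[-0.5699  0.4022  1.8249  0.      0.9145 -2.2279] [ 437.03492363 -236.59687807   29.3408892 ] 12.811089579199397 [0.06851116 0.20377074 0.25912671] [ 0.09864325 -0.02060855  0.00303155]
```

>>> {"method": "jog_arm", "body": {
  "series": [0, 0, 0, 0, 0, 0, -1, 0, 0, 0, 0, 0, 0, -1]
}}

```text
clock: 5.08
eef_pos: [437.0, -236.6, 29.3]
eef_rot: [-2.601, 1.571, -2.514]
wrist_force: [0.4, 0.5, -0.1]
finger_gap: 13.2
```

Run:
```python
from h import *
from cell import manip
snap(manip,'wrist',2)
print(manip.read_state()['finger_gap'])
```

```text
13.060259113879882
```

View pics/wrist2.png

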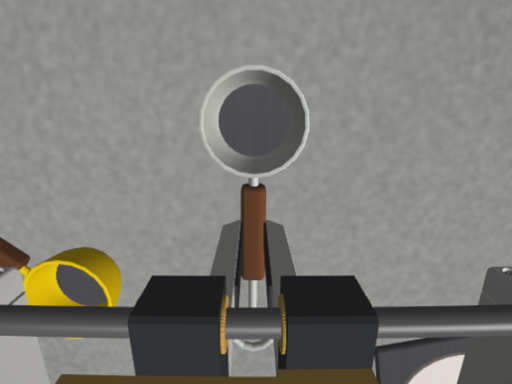

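>>> {"method": "jog_arm", "body": {
  "series": [0, 0, 0, 0, 0, 0.02, -1, 0, 0, 0, 0, 0, 0.06, -1, 0, 0, 0, 0, 0, 0.11, -1, 0, 0, 0, 0, 0, 0.16, -1, 0, 0, 0, 0, 0, 0.21, -1, 0, 0, 0, 0, 0, 0.245, -1, 0, 0, 0, 0, 0, 0.261, -1, 0, 0, 0.05, 0, 0.02, 0.261, -1, 0, 0, 0.1, 0, 0.06, 0.261, -1, 0, 0, 0.15, 0.0, 0.1, 0.261, -1, 0, 0, 0.191, 0.0, 0.13, 0.261, -1, 0, 0, 0.191, 0.003, 0.15, 0.261, -1, 0, 0, 0.191, 0.003, 0.15, 0.261, -1, 0, 0, 0.191, 0.003, 0.15, 0.261, -1]
}}

```text
clock: 6.88
eef_pos: [439.7, -86.6, 289.5]
eef_rot: [2.685, 1.569, 2.964]
wrist_force: [-0.3, 0.2, -1.3]
finger_gap: 12.8
```

Run:
```python
from h import *
from cell import manip
s=manip.read_state();print(s['joints'].round(4),s['eef_pos'],s['finger_gap'],s['wrist_force'],s['moment'])
W=snap(manip,'wrist',3);
ims=[]
for i in range(6):
    print(manip.read_state()['clock'])
    D=snap(manip,'side',f'3_{i}');ims.append(cv2.resize(D['color'][115:215,230:330],None,fx=2.6,fy=2.6,interpolation=cv2.INTER_CUBIC))
cv2.imwrite('pics/m3.png',np.vstack([np.hstack(ims[:3]),np.hstack(ims[3:])]))
S=snap(manip,'scene',3)
cv2.imwrite('pics/s3.png',cv2.resize(S['color'][120:240,180:300],None,fx=5,fy=5,interpolation=cv2.INTER_CUBIC))
```

```text
[-2.7610e-01  1.1000e-02  1.6457e+00 -1.0000e-04  1.4862e+00 -2.1261e+00] [439.70550128 -86.60456487 289.47807844] 12.849318094970965 [-0.2578226   0.18095395 -1.29419514] [ 0.06857861 -0.06811558 -0.01600662]
6.925
6.975
7.025
7.075
7.125
7.175
```

View pics/m3.png

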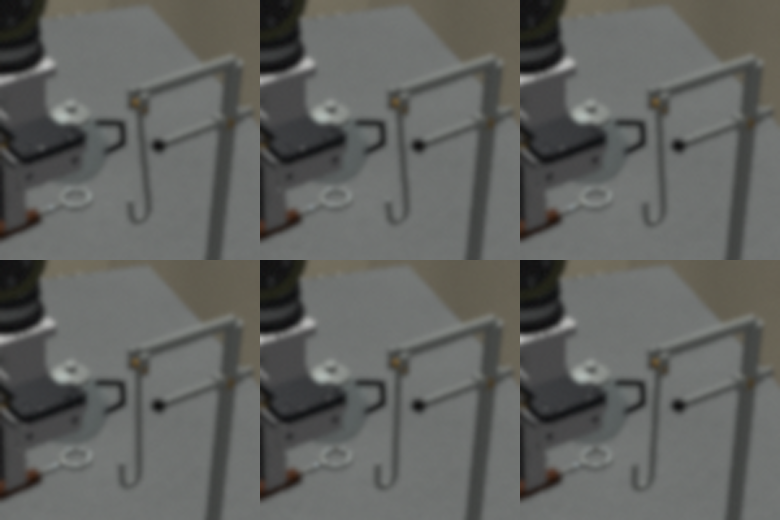

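View pics/s3.png

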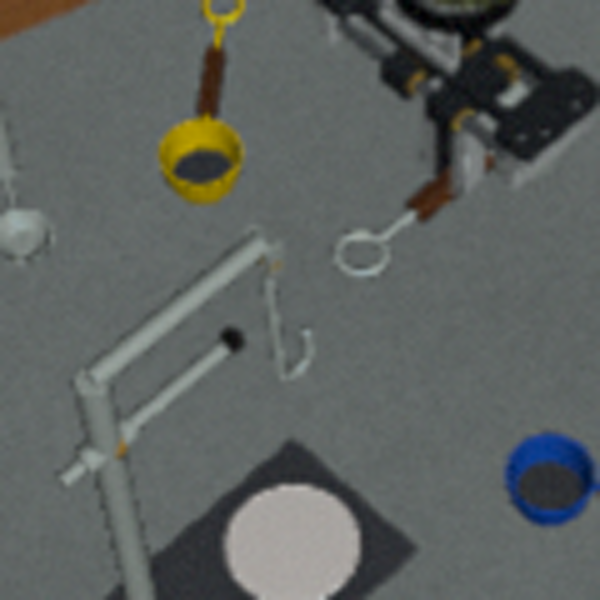

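View pics/wrist3.png

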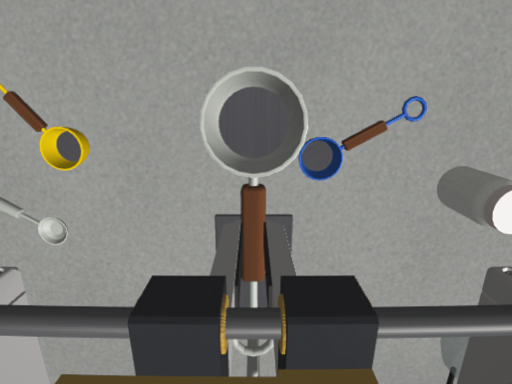

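Run:
```python
from h import *
S=load('scene3.npz');D=load('side3_5.npz')
f1=lambda u,v:(180+u/5,120+v/5); f2=lambda u,v:(230+u/2.6,115+v/2.6)
ex=np.array([np.cos(.28),np.sin(.28),0])
print('ring',tri(S,f1(363,253),D,f2(76,197)), 'expected',np.array([439.7,-86.6,290])+82*ex)
print('pivot',tri(S,f1(276,266),D,f2(137,101)))
print('buffer',tri(S,f1(232,340),D,f2(158,146)))
print('posttop',tri(S,f1(90,382),D,f2(233,63)))
print('barend',tri(S,f1(262,238),D,f2(133,97)))
p=np.array([594,-42,380.]);print('proj pivot594', (np.array(proj(S,p))-(180,120))*5,(np.array(proj(D,p))-(230,115))*2.6)
# shank angle over frames in side: track the bend's lowest dark pixels: print row-wise
for i in range(6):
    c=load(f'side3_{i}.npz')['color'].astype(int).sum(2)
    for r in (190,193): 
        row=c[r,270:300]; print(i,r,270+row.argmin(),row.min(),np.median(row),row.tolist() if i==0 else '')
```

```text
ring (array([518.06939539, -64.80832124, 294.37678798]), np.float64(0.5192000208308858)) expected [518.50654594 -63.93883682 290.        ]
pivot (array([593.23486924, -32.32290519, 378.41361676]), np.float64(4.315972601704401))
buffer (array([622.30556709, -34.17360236, 318.18273838]), np.float64(1.0288639501378627))
posttop (array([718.68620456,  -6.59646875, 389.62198789]), np.float64(2.8595901121796565))
barend (array([589.43435616, -44.19855879, 390.09833595]), np.float64(6.361908943151335))
proj pivot594 [263.20008915 253.21337777] [139.07629223 103.95243097]
0 190 286 241 340.0 [346, 347, 350, 347, 348, 345, 346, 346, 349, 349, 349, 343, 337, 335, 321, 285, 241, 248, 294, 326, 339, 337, 340, 337, 340, 340, 340, 340, 337, 339]
0 193 287 248 338.5 [355, 357, 355, 352, 347, 348, 345, 338, 312, 275, 268, 301, 327, 342, 331, 298, 251, 248, 289, 327, 339, 341, 342, 340, 340, 340, 339, 337, 338, 338]
1 190 286 248 340.0 
1 193 286 245 339.0 
2 190 284 246 340.0 
2 193 285 247 338.0 
3 190 283 240 340.0 
3 193 283 242 338.0 
4 190 282 245 340.0 
4 193 282 245 340.0 
5 190 281 244 340.0 
5 193 280 249 339.0
```

```bash
cat >> h.py <<'E'
from scipy.optimize import brentq,least_squares
PIV=np.array([594,-42.5,380.]);YAW=0.278;EX=np.array([np.cos(YAW),np.sin(YAW),0])
def hookpt(th,x,z,piv=PIV):
    return piv+EX*(x*np.cos(th)-z*np.sin(th))+np.array([0,0,x*np.sin(th)+z*np.cos(th)])
def shank_u(D,row,lo=276,hi=296):
    c=D['color'].astype(float).sum(2)[row,lo:hi];b=np.percentile(c,70);w=np.clip(b-c-25,0,None)
    k=w.argmax();a=max(0,k-3);ww=w[a:k+4];return lo+(np.arange(a,a+len(ww))*ww).sum()/ww.sum()
def theta(D,rows=(176,179,182,185),lo=274,hi=300):
    out=[]
    for r in rows:
        u=shank_u(D,r,lo,hi)
        def f(th):
            s=brentq(lambda z:proj(D,hookpt(th,0,z))[1]-r,-20,-180)
            return proj(D,hookpt(th,0,s))[0]-u
        try: out.append(brentq(f,-.5,.6))
        except Exception: out.append(np.nan)
    return out
E
python3 - <<'E'
from h import *
from cell import manip
T=[];TH=[]
for i in range(34):
    t=manip.read_state()['clock'];D=dict(manip.camera('side'))
    o=theta(D);T.append(t);TH.append(np.nanmedian(o))
    if i%8==0: print(t,np.round(o,3))
T=np.array(T);TH=np.array(TH);print(TH.round(3))
np.savez('th.npz',T=T,TH=TH)
f=lambda p:p[0]+p[1]*np.cos(p[2]*(T-T[0]))+p[3]*np.sin(p[2]*(T-T[0]))-TH
best=min((least_squares(f,[0,.15,w,0],loss='soft_l1',f_scale=.02) for w in (6,7,8,9,10,11,12)),key=lambda r:r.cost);p=best.x
A=np.hypot(p[1],p[3]);print('mean',p[0],'amp',A,'w',p[2],'period',2*np.pi/p[2],'rms',np.std(f(p)))
tpk=T[0]+np.arctan2(p[3],p[1])/p[2];print('positive peaks at',[round(tpk+k*2*np.pi/p[2],3) for k in range(0,8)])
E
```

```text
7.275 [-0.07  -0.073 -0.066 -0.057]
7.675 [0.101 0.104 0.101 0.114]
8.075 [-0.017 -0.018 -0.015 -0.016]
8.475 [0.03  0.035 0.038 0.044]
8.875 [0.056 0.06  0.061 0.066]
[-0.068 -0.044 -0.013  0.028  0.07   0.103  0.127  0.126  0.103  0.072
  0.032 -0.009 -0.041 -0.066 -0.067 -0.046 -0.017  0.022  0.064  0.1
  0.123  0.127  0.105  0.076  0.037 -0.003 -0.037 -0.062 -0.065 -0.045
 -0.019  0.02   0.06   0.098]
mean 0.02956992051964112 amp 0.09574600127132135 w 8.912836565652979 period 0.7049591071144322 rms 0.0022574699178183875
positive peaks at [np.float64(7.602), np.float64(8.307), np.float64(9.012), np.float64(9.717), np.float64(10.422), np.float64(11.127), np.float64(11.832), np.float64(12.537)]
```

Run:
```python
from h import *
for n in ('wrist2','wrist3'):
    c=load(n+'.npz');g=cv2.cvtColor(c['color'],cv2.COLOR_BGR2GRAY)
    h=cv2.cvtColor(c['color'],cv2.COLOR_BGR2HSV)
    # dark inner mesh blob
    m=((g<85)).astype(np.uint8);m[:60]=0;m[185:]=0;m[:,:200]=0;m[:,320:]=0
    k,l,s,ce=cv2.connectedComponentsWithStats(m);j=1+s[1:,4].argmax();print(n,'mesh',s[j],ce[j])
    b=(((h[...,0]<15)|(h[...,0]>172))&(h[...,1]>90)&(h[...,2]<170));b[:170]=0;b[300:]=0;b[:,:230]=0;b[:,280:]=0
    ys,xs=np.nonzero(b);print('handle',xs.min(),xs.max(),ys.min(),ys.max(),xs.mean(),ys.mean())
    d=cv2.HoughCircles(cv2.medianBlur(g,3),cv2.HOUGH_GRADIENT,1,100,param1=80,param2=20,minRadius=48,maxRadius=60);print(d[0][:2] if d is not None else None)
S=load('scene3.npz');D=load('side3_0.npz')
for c,box,n in((S,(243,162,262,180),'scene'),(D,(250,183,268,198),'side')):
    x0,y0,x1,y1=box;g=c['color'].astype(int).min(2)[y0:y1,x0:x1];print(n);print(g)
```

```text
wrist2 mesh [ 219   74   86   99 5722] [263.37172317 121.94861936]
handle 242 265 184 279 253.20663507109003 231.66445497630332
[[254.5 122.5  54.8]
 [ 58.5 316.5  56.1]]
wrist3 mesh [ 220   82   83   91 5369] [262.00726392 125.14937605]
handle 241 265 185 281 253.2497678737233 232.64159702878365
[[253.5 119.5  52.7]]
scene
[[ 97  97  94  94  94  98  98  98  97  98  99  97  97  97  96  95  95  92
  103]
 [ 94  99  92  92  95  99  97  97 101  97  99  96  96  98  99  99  99 119
  140]
 [ 97  94  94  94  97 100  94  94  95  96  96  97  94  95  91  93 125 141
  134]
 [ 98  96  97  97  99  95  92  96 100 103  96  93  89  90  97 129 134 112
  103]
 [102  96  95  98  93  91  87 113 135 140 128  96  89 108 133 136 107  95
   99]
 [ 94  98  96  93  98 115 138 152 157 155 146 134 131 139 139  99  96  93
   95]
 [ 95  97  95  94 105 127 115 101 109 105 105 107 114 117 100  95  95  95
   95]
 [ 96  95  89  86 116 116  87  91  95  95  95  90  88 110 113  97  96  96
   97]
 [ 96  95  89  88 111 103  95  94  95  96  99  95  98 104 116  92  94  96
   98]
 [ 95  94  91  96 124 107  95  96  99  96  93
[... 1115 characters left out ...]
118 126 125 119 115 116]
 [115 116 119 124 123 112 102  99 101 102  99 101 111 127 133 124 116 115]
 [115 116 120 125 119 108 103 104 107 107 106 106 113 128 135 123 115 115]
 [114 114 119 124 124 115 112 113 113 113 113 114 119 128 129 119 114 115]
 [115 115 116 119 125 124 123 123 121 121 121 120 122 122 116 109 112 115]
 [119 115 110 107 111 119 125 125 125 123 122 118 112 107 104 107 113 116]
 [118 107 100  96  99 105 110 111 110 109 108 106 101 101 104 110 115 116]
 [105  98  97 100 102 102 101  98  96  96  97 100 102 107 111 114 115 116]
 [ 99 101 105 108 111 109 107 103 103 102 105 105 109 112 114 115 116 115]
 [104 108 111 112 112 113 112 112 111 111 111 111 113 114 115 116 115 115]]
```

Run:
```python
from h import *
for n in ('wrist2','wrist3'):
    c=load(n+'.npz');z=c['range_z']
    print(n,[ (u,v,round(float(np.median(z[v-2:v+3,u-2:u+3])),1)) for u,v in((254,120),(254,90),(254,150),(230,120),(280,120),(254,200),(254,240),(254,270),(254,340),(254,178))])
    T=np.eye(4)
    # points in tool frame
    K=np.array([[c["fx"],0,c["cx"]],[0,c["fy"],c["cy"]],[0,0,1]],float)
    def tool(u,v):
        p=cv2.undistortPoints(np.array([[[u,v]]],float),K,c['D'].astype(float))[0,0];d=float(np.median(z[v-1:v+2,u-1:u+2]));return (c['mount']@np.array([p[0]*d,p[1]*d,d,1]))[:3].round(1)
    for q in((254,190),(254,215),(254,240),(254,265),(254,275)): print(q,tool(*q))
    for q in((254,69),(206,120),(302,120)): print('rim',q,tool(*q))
```

```text
wrist2 [(254, 120, 202.7), (254, 90, 197.3), (254, 150, 208.5), (230, 120, 203.0), (280, 120, 202.8), (254, 200, 186.9), (254, 240, 194.7), (254, 270, 200.9), (254, 340, 260.5), (254, 178, 187.1)]
(254, 190) [ -7.1  -0.2 -29.3]
(254, 215) [ -7.9  -0.2 -13.2]
(254, 240) [-7.6 -0.2  4.1]
(254, 265) [-7.9 -0.2 22.1]
(254, 275) [-8.  -0.2 29.6]
rim (254, 69) [ -4.1  -0.3 -99.2]
rim (206, 120) [  2.5 -29.4 -70.8]
rim (302, 120) [  0.1  28.6 -70.9]
wrist3 [(254, 120, 206.3), (254, 90, 201.7), (254, 150, 211.0), (230, 120, 206.0), (280, 120, 206.3), (254, 200, 188.3), (254, 240, 194.4), (254, 270, 199.3), (254, 340, 474.0), (254, 178, 188.5)]
(254, 190) [ -5.6  -0.2 -29. ]
(254, 215) [ -6.9  -0.2 -13. ]
(254, 240) [-7.9 -0.2  3.8]
(254, 265) [-9.3 -0.2 21.1]
(254, 275) [-9.3 -0.2 28.6]
rim (254, 69) [  0.4  -0.2 -99.8]
rim (206, 120) [  4.9 -29.7 -70.8]
rim (302, 120) [ -0.3  28.5 -71.1]
```

Run:
```python
import numpy as np
J=[(0.30046,1.52164,549.7,198.77),(0.1727,1.7239,485.66,180.41),(0.4022,1.8249,496.97,29.34),(0.0110,1.6457,448.15,289.48)]
A=[];b=[]
for j2,j3,r,z in J:
    q=j2+j3
    A.append([1,0,np.sin(j2),np.sin(q),np.cos(q)]);b.append(r)
    A.append([0,1,np.cos(j2),np.cos(q),-np.sin(q)]);b.append(z)
x,res,rk,sv=np.linalg.lstsq(np.array(A),np.array(b),rcond=None);print(x,res,sv,np.array(A)@x-b)
```

```text
[  1.62932451 -54.82588747 421.07470316 447.09174825  38.54499497] [0.29814638] [3.44938315 2.81326998 0.29516112 0.29242436 0.12097844] [ 0.01375195  0.10368104 -0.43717306 -0.04300264  0.17633516 -0.04155313
  0.24708594 -0.01912527]
```

>>> {"method": "jog_arm", "body": {
  "series": [0.027, -0.096, 0, 0, 0, -0.01, -1, 0.055, -0.192, 0, 0, 0, -0.02, -1, 0.055, -0.192, 0, 0, 0, -0.02, -1, 0.055, -0.192, 0, 0, 0, -0.02, -1]
}}

```text
clock: 9.48
eef_pos: [440.2, -86.7, 270.9]
eef_rot: [-0.001, 1.372, 0.277]
wrist_force: [0.2, -0.3, -0.8]
finger_gap: 12.7
```

Run:
```python
from h import *
from cell import manip
s=manip.read_state();print(s['joints'].round(4),s['eef_pos'],s['finger_gap'],s['wrist_force'],s['moment'])
R=Ro.from_euler('xyz',s['eef_rot']).as_matrix();print(R.round(4))
np.set_printoptions(suppress=True)
# fit: sequence j1 Rz, Ry j2, Ry j3, Rz j4 (along forearm), Ry j5, Rz j6 ; tool dir initially up
def fk(q,s4=1,Lt=250,h=None,p=(0,-54.8,421,447,38.5)):
    a,H,L2,L3,e=p;h=H+Lt
    Rz=lambda t:Ro.from_euler('z',t);Ry=lambda t:Ro.from_euler('y',t)
    R1=Rz(q[0]);R2=R1*Ry(q[1]);R3=R2*Ry(q[2]);R4=R3*Rz(s4*q[3]);R5=R4*Ry(q[4])
    return np.array([0,0,h])+R2.apply([0,0,L2])+R3.apply([e,0,L3])+R5.apply([0,0,Lt]),R5.apply([0,0,1])
for s4 in(1,-1):
  for Lt in(200,250,300,350): print(s4,Lt,[v.round(4) for v in fk(s['joints'],s4,Lt)])
W=snap(manip,'wrist',4);z=W['range_z'];print('mesh',[round(float(np.median(z[v-2:v+3,u-2:u+3])),1) for u,v in((254,120),(254,90),(254,150),(254,200),(254,240),(254,270))])
```

```text
[-0.3478 -0.0912  1.7985  0.1209  1.2746 -2.2229] [440.21252285 -86.73994359 270.9154061 ] 12.732671850491096 [ 0.24003443 -0.29933254 -0.81356353] [0.05626183 0.06988197 0.0336056 ]
[[ 1.897e-01 -2.746e-01  9.427e-01]
 [ 5.390e-02  9.616e-01  2.692e-01]
 [-9.804e-01 -3.000e-04  1.972e-01]]
1 200 [array([ 413.2979, -125.3254,  269.403 ]), array([ 0.1897,  0.0539, -0.9804])]
1 250 [array([ 422.7811, -122.6306,  270.3846]), array([ 0.1897,  0.0539, -0.9804])]
1 300 [array([ 432.2642, -119.9358,  271.3661]), array([ 0.1897,  0.0539, -0.9804])]
1 350 [array([ 441.7473, -117.241 ,  272.3477]), array([ 0.1897,  0.0539, -0.9804])]
-1 200 [array([ 397.5741, -168.6904,  269.403 ]), array([ 0.111 , -0.1629, -0.9804])]
-1 250 [array([ 403.1263, -176.8369,  270.3846]), array([ 0.111 , -0.1629, -0.9804])]
-1 300 [array([ 408.6785, -184.9833,  271.3661]), array([ 0.111 , -0.1629, -0.9804])]
-1 350 [array([ 414.2306, -193.1298,  272.3477]), array([ 0.111 , -0.1629, -0.9804])]
mesh [205.5, 201.2, 210.5, 188.1, 194.5, 199.3]
```

```bash
cat > kin.py <<'E'
from h import *
Q=np.array([[1.28139565,.300462,1.521638,0,1.320696,-.0666133],[-.5809,.1727,1.7239,0,1.2432,-2.2399],[-.5699,.4022,1.8249,0,.9145,-2.2279],[-.2761,.0110,1.6457,-.0001,1.4862,-2.1261],[-.3478,-.0912,1.7985,.1209,1.2746,-2.2229]])
X=np.array([[121.4516,536.1217,198.767],[424.9356,-235.154,180.41],[437.035,-236.597,29.341],[439.7055,-86.6046,289.478],[440.2125,-86.74,270.915]])
Rz=lambda t:Ro.from_euler('z',t);Ry=lambda t:Ro.from_euler('y',t)
R5m=Ro.from_matrix([[.1897,-.2746,.9427],[.0539,.9616,.2692],[-.9804,-.0003,.1972]])
def rots(q):
    R1=Rz(q[0]);R2=R1*Ry(q[1]);R3=R2*Ry(q[2]);R4=R3*Rz(q[3]);R5=R4*Ry(q[4]);R6=R5*Rz(q[5]);return R1,R2,R3,R4,R5,R6
C=rots(Q[4])[5].inv()*R5m
def fk(q,p):
    h,d,L2,L3,e,Lt=p;R1,R2,R3,R4,R5,R6=rots(q)
    return np.array([0,0,h])+R1.apply([0,d,0])+R2.apply([0,0,L2])+R3.apply([e,0,L3])+R5.apply([0,0,Lt]),R6*C
P=least_squares(lambda p:np.concatenate([fk(q,p)[0]-x for q,x in zip(Q,X)]),[250,36,421,447,0,300]).x
LO=np.array([-3.03,-.79,.23,-1.04,0,-2.55]);HI=np.array([3.03,2.21,2.52,4.18,3.07,2.55])
def ik(pos,R,q0):
    f=lambda q:np.r_[(fk(q,P)[0]-pos)/300,(fk(q,P)[1]*R.inv()).as_rotvec()]
    r=least_squares(f,np.clip(q0,LO+1e-3,HI-1e-3),bounds=(LO,HI));return r.x,np.abs(r.fun).max()
E
python3 - <<'E'
from kin import *
np.set_printoptions(suppress=True,precision=3)
print(P,[np.round(fk(q,P)[0]-x,2) for q,x in zip(Q,X)],C.as_matrix().round(3))
# final hang pose: eye at hook seat th; handle axis tilt t (nose up)
q=Q[4]
for th,tilts in((.2,[.2]),(.1,[.3,.5,.7,.9,1.0,1.1,1.2,1.3,1.4,1.5])):
    for t in tilts:
        seat=hookpt(th,-12,-144)
        ax=EX*np.cos(t)+np.array([0,0,np.sin(t)])
        pos=seat-97*ax
        R0=Ro.from_matrix(np.c_[[0,0,-1],[-np.sin(YAW),np.cos(YAW),0],EX])
        R=Ro.from_rotvec(-(t-.055)*np.array([-np.sin(YAW),np.cos(YAW),0]))*R0
        q,err=ik(pos,R,q);print(th,t,pos,q,'err',err)
E
```

```text
[221.11   36.593 424.097 447.519  40.861 276.575] [array([ 0., -0.,  0.]), array([-0.02, -0.01, -0.04]), array([ 0.  , -0.01,  0.  ]), array([0.01, 0.02, 0.02]), array([-0.  ,  0.01,  0.01])] [[ 0. -1.  0.]
 [ 0. -0. -1.]
 [ 1.  0.  0.]]
0.2 0.2 [518.784 -63.966 217.215] [-0.23   0.145  1.675  0.076  1.196 -2.102] err 2.885716791449037e-10
0.1 0.3 [507.233 -67.263 206.856] [-0.272  0.078  1.787  0.145  1.071 -2.178] err 6.091932513996311e-13
0.1 0.5 [514.485 -65.193 189.017] [-0.329  0.026  1.931  0.336  0.84  -2.36 ] err 6.539765950996923e-11
0.1 0.7 [525.001 -62.192 173.032] [-0.346  0.009  2.041  0.562  0.637 -2.55 ] err 0.027616806306304878
0.1 0.9 [538.361 -58.379 159.539] [-0.278  0.004  2.098  0.653  0.447 -2.55 ] err 0.11520669933811412
0.1 1.0 [545.945 -56.214 153.899] [-0.24   0.005  2.117  0.696  0.356 -2.55 ] err 0.16385446799105996
0.1 1.1 [554.033 -53.906 149.074] [-0.2    0.009  2.131  0.735  0.269 -2.55 ] err 0.21527659628682078
0.1 1.2 [562.543 -51.477 145.114] [-0.16   0.015  2.139  0.771  0.186 -2.55 ] err 0.2690893907836418
0.1 1.3 [571.391 -48.952 142.056] [-0.12   0.023  2.142  0.804  0.107 -2.55 ] err 0.32481229017476565
0.1 1.4 [580.489 -46.356 139.933] [-0.081  0.033  2.14   0.832  0.031 -2.55 ] err 0.3818991135202037
0.1 1.5 [589.744 -43.715 138.764] [-0.062  0.04   2.125  0.854  0.    -2.549] err 0.4537885769116367
```

Run:
```python
from kin import *
np.set_printoptions(suppress=True,precision=3)
for psi in (0.278,0.15,0.05,-.05,-.15):
  q=np.array([-0.272,0.078,1.787,0.145,1.071,-2.178])
  ex=np.array([np.cos(psi),np.sin(psi),0]);ey=np.array([-np.sin(psi),np.cos(psi),0])
  for t in np.arange(.3,1.5,.1):
        seat=hookpt(.1,-12,-144)
        ax=ex*np.cos(t)+np.array([0,0,np.sin(t)])
        pos=seat-97*ax
        R0=Ro.from_matrix(np.c_[[0,0,-1],ey,ex])
        R=Ro.from_rotvec(-(t-.055)*ey)*R0
        q2,err=ik(pos,R,q)
        if err>1e-3: break
        q=q2
  print(psi,'max tilt',t-.1,q)
```

```text
0.278 max tilt 0.6000000000000002 [-0.357  0.015  1.997  0.477  0.734 -2.499]
0.15 max tilt 0.7000000000000003 [-0.313 -0.018  2.091  0.547  0.544 -2.431]
0.05 max tilt 0.8000000000000002 [-0.264 -0.025  2.166  0.658  0.35  -2.434]
-0.05 max tilt 0.8000000000000002 [-0.192 -0.033  2.173  0.357  0.278 -2.02 ]
-0.15 max tilt 0.9000000000000002 [-0.116 -0.006  2.223 -0.307  0.084 -1.243]
```

>>> {"method": "jog_arm", "body": {
  "series": [0, 0, 0, 0.0144, 0.0041, -0.001, -1, 0, 0, 0, 0.0288, 0.0082, -0.002, -1, 0, 0, 0, 0.0394, 0.0113, -0.003, -1, 0, 0, 0, 0.0442, 0.0126, -0.003, -1, 0, 0, 0, 0.0471, 0.0134, -0.003, -1, 0, 0, 0, 0.05, 0.0143, -0.003, -1, 0, 0, 0, 0.0529, 0.0151, -0.003, -1, 0, 0, 0, 0.0558, 0.0159, -0.003, -1, 0, 0, 0, 0.0587, 0.0167, -0.003, -1, 0, 0, 0, 0.0615, 0.0176, -0.003, -1, 0, 0, 0, 0.0644, 0.0184, -0.003, -1, 0, 0, 0, 0.0673, 0.0192, -0.003, -1, 0, 0, 0, 0.0673, 0.0192, -0.003, -1, 0, 0, 0, 0.0673, 0.0192, -0.003, -1]
}}

```text
clock: 11.28
eef_pos: [507.3, -67.4, 267.3]
eef_rot: [0.001, 1.371, 0.279]
wrist_force: [0.0, -1.2, -1.6]
finger_gap: 12.8
```

```bash
cat > look.py <<'E'
from h import *
from cell import manip
import sys
tag=sys.argv[1];n=int(sys.argv[2]) if len(sys.argv)>2 else 5
F=[];ths=[]
for i in range(n):
    D=snap(manip,'side',tag);s=manip.read_state();F.append(s['wrist_force']);ths.append(np.nanmedian(theta(D,rows=(165,168,171,174,177))) )
F=np.array(F);eyv=np.array([-EX[1],EX[0],0])
g=0.055
R=Ro.from_euler('xyz',s['eef_rot']).as_matrix();t=np.arcsin(R[2,2])+g
hx=np.array(EX)*np.cos(t)+np.array([0,0,np.sin(t)])
eye=s['eef_pos']+[0,0,.7]+97*hx;r=eye-PIV
print('clk',s['clock'],'TCP',s['eef_pos'].round(1),'tilt',round(t,3),'eye stand x,y,z',(r@EX).round(1),(r@eyv).round(1),r[2].round(1))
print('F along ex, ey, z',(F@EX).round(2),(F@eyv).mean().round(2),F[:,2].mean().round(2),'mean ex',(F@EX).mean().round(2));print('theta',np.round(ths,3))
W=snap(manip,'wrist',tag);z=W['range_z'];print('mesh',[round(float(np.median(z[v-2:v+3,u-2:u+3])),1) for u,v in((254,120),(254,200),(254,240),(254,270))])
cv2.imwrite(f'pics/v{tag}.png',cv2.resize(D['color'][125:215,235:325],None,fx=6,fy=6,interpolation=cv2.INTER_CUBIC))
E
python3 look.py p1
```

```text
clk 11.525 TCP [507.3 -67.4 267.4] tilt 0.255 eye stand x,y,z 3.7 -0.2 -87.5
F along ex, ey, z [-0.32 -0.07  0.16  0.5  -0.29] 0.25 -1.31 mean ex -0.0
theta [-0.403 -0.404 -0.44  -0.403 -0.441]
mesh [205.4, 187.8, 194.3, 199.1]
```

View pics/vp1.png

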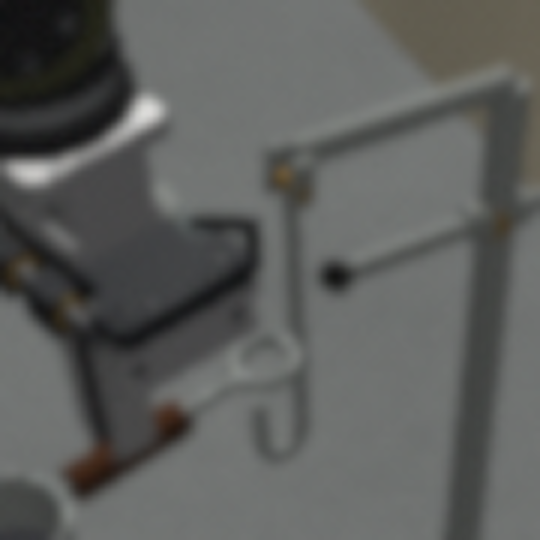

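```bash
sed -i 's/rows=(165,168,171,174,177)/rows=(187,189,191),lo=282,hi=302/' look.py
python3 - <<'E'
from h import *
print(theta(load('sidep1.npz'),rows=(187,189,191),lo=282,hi=302))
E
```

```text
[0.07909515514707831, nan, nan]
```

>>> {"method": "jog_arm", "body": {
  "series": [0, 0, 0, 0.001, 0.0003, 0, -1, 0, 0, 0, 0.002, 0.0006, 0, -1, 0, 0, 0, 0.003, 0.0008, 0, -1, 0, 0, 0, 0.003, 0.0008, 0, -1]
}}

```text
clock: 12.08
eef_pos: [510.4, -66.6, 267.3]
eef_rot: [0.001, 1.371, 0.279]
wrist_force: [0.1, 0.5, -0.5]
finger_gap: 12.8
```

```bash
python3 look.py p2 6
```

```text
clk 12.375 TCP [510.3 -66.6 267.3] tilt 0.255 eye stand x,y,z 6.8 -0.2 -87.5
F along ex, ey, z [ 0.17 -0.66 -1.07 -0.25 -0.44  0.53] -0.16 -1.35 mean ex -0.28
theta [0.11  0.11  0.111 0.11  0.11  0.11 ]
mesh [205.9, 188.1, 194.5, 199.4]
```

>>> {"method": "jog_arm", "body": {
  "series": [0, 0, 0, 0.001, 0.0003, 0, -1, 0, 0, 0, 0.0019, 0.0005, 0, -1, 0, 0, 0, 0.0019, 0.0005, 0, -1]
}}

```text
clock: 12.8
eef_pos: [512.3, -66.1, 267.3]
eef_rot: [0.001, 1.371, 0.279]
wrist_force: [-0.6, -0.3, -1.5]
finger_gap: 13.1
```

```bash
python3 look.py p3 6
```

```text
clk 13.1 TCP [512.2 -66.1 267.3] tilt 0.255 eye stand x,y,z 8.7 -0.3 -87.5
F along ex, ey, z [-0.43  0.09 -0.32  0.13 -1.21  0.53] 0.12 -1.21 mean ex -0.2
theta [0.131 0.133 0.133 0.133 0.132 0.133]
mesh [205.7, 188.1, 194.0, 199.1]
```

View pics/vp3.png

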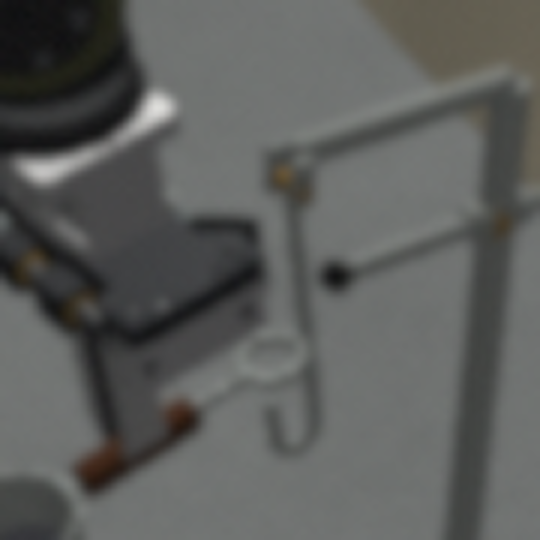

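>>> {"method": "jog_arm", "body": {
  "series": [0, 0, 0, 0.001, 0.0003, 0, -1, 0, 0, 0, 0.0019, 0.0005, 0, -1, 0, 0, 0, 0.0029, 0.0008, 0, -1, 0, 0, 0, 0.0038, 0.0011, 0, -1, 0, 0, 0, 0.0038, 0.0011, 0, -1]
}}

```text
clock: 13.78
eef_pos: [516.1, -65.0, 267.3]
eef_rot: [0.001, 1.371, 0.279]
wrist_force: [-0.6, 0.4, 0.1]
finger_gap: 12.9
```

```bash
python3 look.py p4 6
```

```text
clk 14.075 TCP [516.  -65.  267.4] tilt 0.255 eye stand x,y,z 12.7 -0.3 -87.5
F along ex, ey, z [-0.3   0.34 -0.82 -0.22 -0.19 -0.58] -0.01 -0.73 mean ex -0.29
theta [0.168 0.171 0.166 0.168 0.167 0.166]
mesh [206.2, 188.2, 194.4, 199.4]
```

View pics/vp4.png

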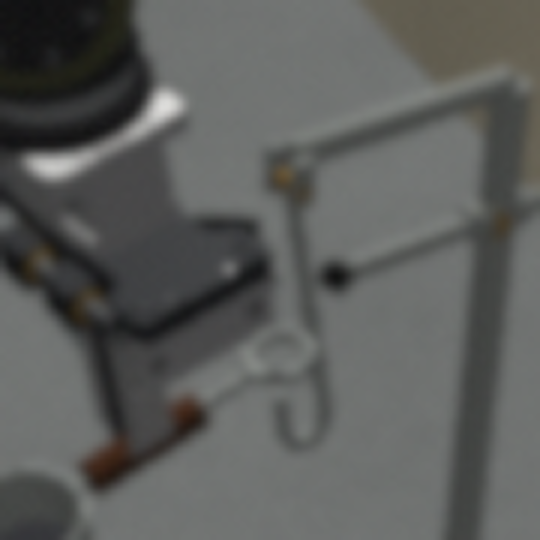

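Not yet on the buffer; the shank (308,275) is about 1.5 px short of the buffer (328,275). I'll step on.

>>> {"method": "jog_arm", "body": {
  "series": [0, 0, 0, 0.001, 0.0003, 0, -1, 0, 0, 0, 0.0019, 0.0005, 0, -1, 0, 0, 0, 0.0024, 0.0007, 0, -1, 0, 0, 0, 0.0024, 0.0007, 0, -1]
}}

```text
clock: 14.62
eef_pos: [518.5, -64.3, 267.3]
eef_rot: [0.001, 1.371, 0.279]
wrist_force: [-0.1, -0.6, -1.8]
finger_gap: 13.1
```

```bash
python3 look.py p5 6
```

```text
clk 14.925 TCP [518.4 -64.3 267.4] tilt 0.255 eye stand x,y,z 15.2 -0.2 -87.5
F along ex, ey, z [-0.05 -1.19 -0.63 -0.41 -0.47 -0.81] -0.25 -0.78 mean ex -0.59
theta [0.197 0.197 0.19  0.196 0.197 0.198]
mesh [206.0, 188.2, 194.3, 199.3]
```

View pics/vp5.png

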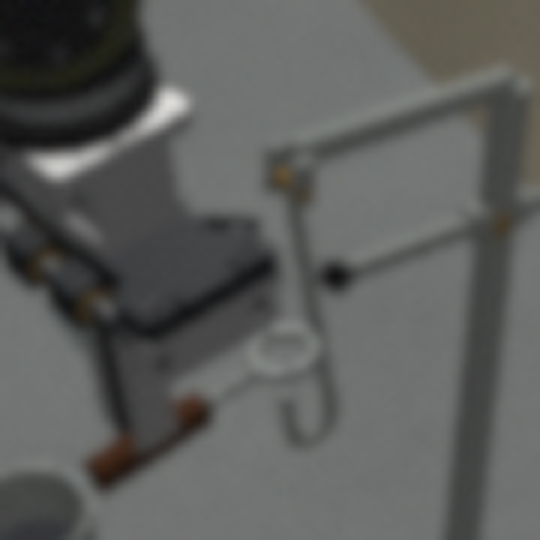

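>>> {"method": "jog_arm", "body": {
  "series": [0, 0, 0, 0.0008, 0.0002, 0, -1, 0, 0, 0, 0.0015, 0.0004, 0, -1, 0, 0, 0, 0.0015, 0.0004, 0, -1]
}}

```text
clock: 15.35
eef_pos: [520.0, -63.9, 267.3]
eef_rot: [0.001, 1.371, 0.279]
wrist_force: [-0.1, -0.5, -1.1]
finger_gap: 12.6
```

```bash
python3 look.py p6 7
```

```text
clk 15.7 TCP [519.9 -63.9 267.4] tilt 0.255 eye stand x,y,z 16.8 -0.3 -87.5
F along ex, ey, z [-0.   -0.55 -0.96 -0.43 -1.53 -0.32 -0.19] 0.11 -0.98 mean ex -0.57
theta [0.217 0.218 0.22  0.216 0.217 0.217 0.217]
mesh [206.1, 188.1, 194.0, 199.3]
```

>>> {"method": "jog_arm", "body": {
  "series": [0, 0, 0, 0.0008, 0.0002, 0, -1, 0, 0, 0, 0.0015, 0.0004, 0, -1, 0, 0, 0, 0.0015, 0.0004, 0, -1]
}}

```text
clock: 16.12
eef_pos: [521.5, -63.5, 267.3]
eef_rot: [0.001, 1.371, 0.279]
wrist_force: [-0.4, 0.5, -0.9]
finger_gap: 12.8
```

```bash
python3 look.py p7 7
```

```text
clk 16.475 TCP [521.4 -63.5 267.3] tilt 0.255 eye stand x,y,z 18.3 -0.3 -87.5
F along ex, ey, z [-0.22 -0.78 -0.49 -0.99  0.15 -0.11 -0.35] -0.43 -0.93 mean ex -0.4
theta [0.238 0.238 0.238 0.237 0.239 0.238 0.238]
mesh [206.2, 188.3, 194.2, 199.3]
```

View pics/vp7.png

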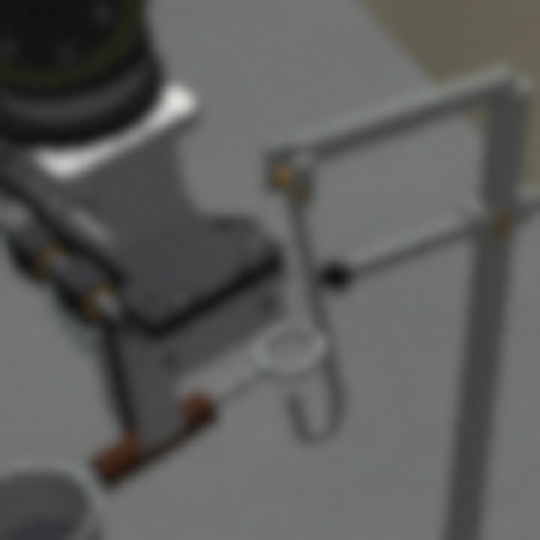

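>>> {"method": "jog_arm", "body": {
  "series": [0, 0, 0, 0.0008, 0.0002, 0, -1, 0, 0, 0, 0.0015, 0.0004, 0, -1, 0, 0, 0, 0.0015, 0.0004, 0, -1]
}}

```text
clock: 16.9
eef_pos: [523.0, -63.1, 267.3]
eef_rot: [0.001, 1.371, 0.279]
wrist_force: [-0.5, -0.6, -1.1]
finger_gap: 12.9
```

```bash
python3 look.py p8 7
```

```text
clk 17.25 TCP [522.9 -63.1 267.4] tilt 0.255 eye stand x,y,z 19.9 -0.3 -87.5
F along ex, ey, z [-0.35 -0.71  0.51 -0.09 -0.15  0.07 -0.5 ] -0.4 -0.81 mean ex -0.17
theta [0.26  0.261 0.258 0.258 0.257 0.254 0.255]
mesh [206.6, 188.3, 194.1, 199.1]
```

>>> {"method": "jog_arm", "body": {
  "series": [0, 0, 0, 0.0008, 0.0002, 0, -1, 0, 0, 0, 0.0015, 0.0004, 0, -1, 0, 0, 0, 0.0015, 0.0004, 0, -1]
}}

```text
clock: 17.68
eef_pos: [524.4, -62.7, 267.3]
eef_rot: [0.001, 1.371, 0.279]
wrist_force: [-1.3, -0.8, -0.9]
finger_gap: 13.0
```

```bash
python3 look.py p9 7
```

```text
clk 18.025 TCP [524.4 -62.7 267.3] tilt 0.255 eye stand x,y,z 21.4 -0.3 -87.5
F along ex, ey, z [-2.24 -1.37 -1.19 -0.98 -1.96 -1.77 -1.26] -0.06 -1.18 mean ex -1.54
theta [0.273 0.274 0.274 0.273 0.272 0.272 0.273]
mesh [206.4, 188.6, 194.5, 198.9]
```

View pics/vp9.png

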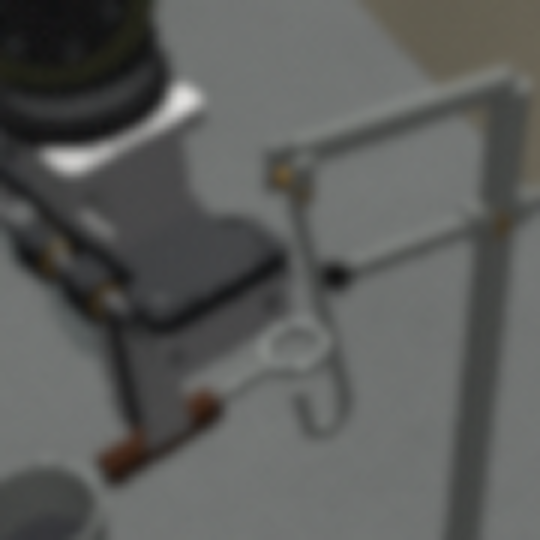

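>>> {"method": "jog_arm", "body": {
  "series": [0, 0, 0, 0.0005, 0.0001, 0, -1, 0, 0, 0, 0.001, 0.0003, 0, -1, 0, 0, 0, 0.001, 0.0003, 0, -1, 0, 0, 0, 0.001, 0.0003, 0, -1]
}}

```text
clock: 18.58
eef_pos: [525.1, -62.5, 267.1]
eef_rot: [0.002, 1.372, 0.28]
wrist_force: [-4.1, -1.1, -2.2]
finger_gap: 13.0
```

```bash
python3 look.py q1 8
```

```text
clk 18.975 TCP [525.1 -62.5 267.1] tilt 0.254 eye stand x,y,z 22.2 -0.3 -87.9
F along ex, ey, z [-5.43 -5.16 -5.54 -5.24 -5.06 -4.38 -4.78 -5.48] 0.06 -1.72 mean ex -5.13
theta [0.282 0.28  0.281 0.282 0.282 0.281 0.28  0.28 ]
mesh [206.9, 188.4, 194.0, 198.9]
```

>>> {"method": "jog_arm", "body": {
  "series": [0, 0, 0, -0.0003, -0.0001, 0, -1, 0, 0, 0, -0.0003, -0.0001, 0, -1, 0, 0, 0, -0.0003, -0.0001, 0, -1]
}}

```text
clock: 19.4
eef_pos: [525.0, -62.5, 267.3]
eef_rot: [0.001, 1.371, 0.279]
wrist_force: [-3.7, -1.2, -3.2]
finger_gap: 12.8
```

```bash
python3 look.py q2 6
python3 - <<'E'
from h import *
from cell import manip
S=snap(manip,'scene','q2')
cv2.imwrite('pics/sq2.png',cv2.resize(S['color'][155:205,215:275],None,fx=12,fy=12,interpolation=cv2.INTER_CUBIC))
E
```

```text
clk 19.7 TCP [525.1 -62.5 267.3] tilt 0.255 eye stand x,y,z 22.1 -0.3 -87.6
F along ex, ey, z [-4.33 -5.33 -4.44 -4.73 -4.14 -5.22] 0.09 -2.05 mean ex -4.7
theta [0.282 0.281 0.281 0.282 0.281 0.282]
mesh [206.9, 188.4, 194.4, 199.1]
```

View pics/sq2.png

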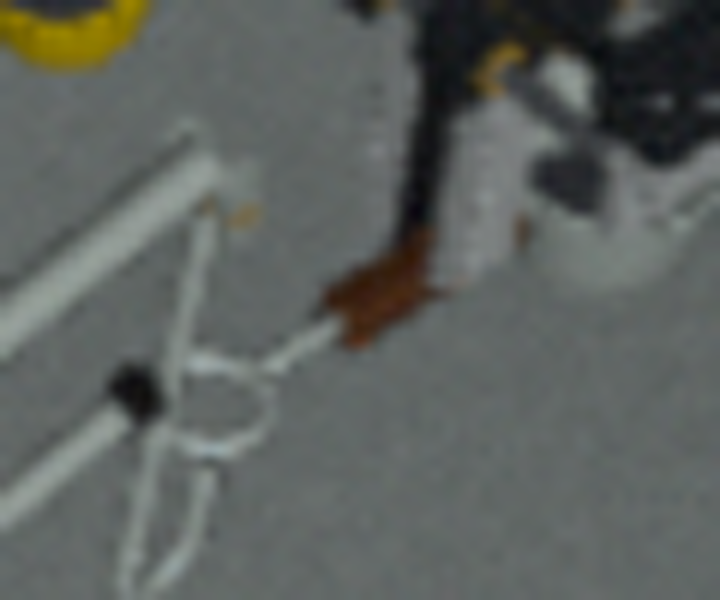

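Run:
```python
from h import *
S=load('sceneq2.npz');D=load('sideq2.npz')
eyv=np.array([-EX[1],EX[0],0])
tcp=np.array([525.1,-62.5,267.3]);hx=EX*np.cos(.255)+np.array([0,0,np.sin(.255)])
grip=tcp+[0,0,.7]
px=lambda X:((proj(S,X)-(215,155))*12).round(0)
dx=lambda X:((proj(D,X)-(235,125))*6).round(0)
for n,X in (('ringc',grip+82*hx),('eye',grip+97*hx),('ringL',grip+82*hx+15*eyv),('ringR',grip+82*hx-15*eyv),('back',grip+67*hx),('pivot',PIV),('shank-88',hookpt(.285,0,-88)),('shank-60',hookpt(.285,0,-60)),('shank-135',hookpt(.285,0,-135)),('tip',hookpt(.285,-24,-114.5)),('bend',hookpt(.285,-12,-152))): print(n,px(X),dx(X))
```

```text
ringc [208. 403.] [296. 344.]
eye [166. 430.] [321. 328.]
ringL [249. 439.] [277. 330.]
ringR [168. 368.] [316. 359.]
back [250. 376.] [272. 361.]
pivot [211. 186.] [291. 180.]
shank-88 [158. 431.] [326. 321.]
shank-60 [174. 355.] [315. 278.]
shank-135 [132. 553.] [342. 390.]
tip [210. 459.] [296. 387.]
bend [156. 575.] [329. 427.]
```

Run:
```python
from h import *
D=load('sideq2.npz')
cv2.imwrite('pics/vq2b.png',cv2.resize(D['color'][145:205,260:320],None,fx=10,fy=10,interpolation=cv2.INTER_CUBIC))
```

```text
(no output)
```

View pics/vq2b.png

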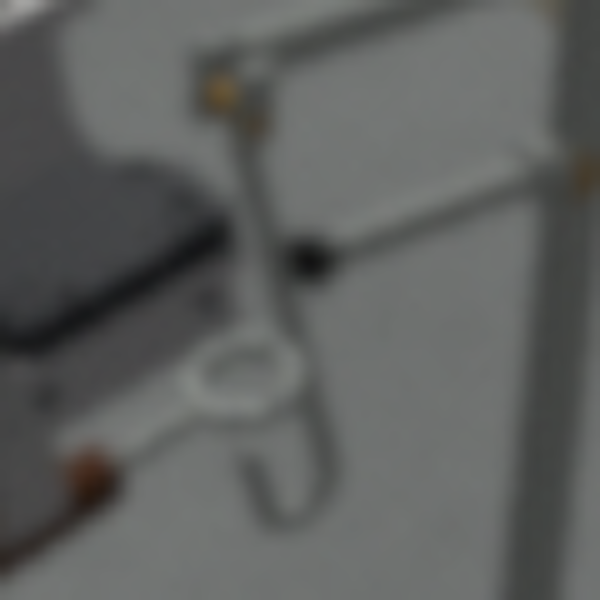

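>>> {"method": "jog_arm", "body": {
  "series": [0, 0, 0, 0.0011, 0.0001, -0.003, -1, 0, 0, 0, 0.002, 0.0002, -0.006, -1, 0, 0, 0, 0.0029, 0.0003, -0.009, -1, 0, 0, 0, 0.0038, 0.0003, -0.012, -1, 0, 0, 0, 0.0046, 0.0003, -0.015, -1, 0, 0, 0, 0.0054, 0.0003, -0.018, -1, 0, 0, 0, 0.0063, 0.0004, -0.021, -1, 0, 0, 0, 0.0071, 0.0005, -0.024, -1, 0, 0, 0, 0.0071, 0.0005, -0.024, -1]
}}

```text
clock: 20.92
eef_pos: [532.5, -61.9, 243.3]
eef_rot: [0.001, 1.371, 0.279]
wrist_force: [-0.3, -1.0, -0.1]
finger_gap: 11.7
```

```bash
sed -i 's/rows=(187,189,191),lo=282,hi=302/rows=(170,173,176),lo=282,hi=302/' look.py; python3 look.py q3 6
```

```text
clk 21.225 TCP [532.3 -62.  243.5] tilt 0.255 eye stand x,y,z 29.2 -1.8 -111.3
F along ex, ey, z [-0.38  0.23 -1.03 -1.48 -1.03 -0.69] -0.02 -0.95 mean ex -0.73
theta [0.051 0.063 0.055 0.055 0.055 0.064]
mesh [226.4, 195.1, 194.3, 193.9]
```

View pics/vq3.png

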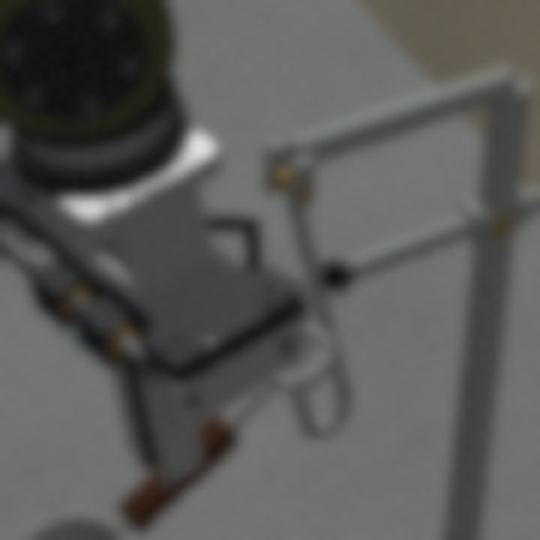

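```bash
cat > grip.py <<'E'
from h import *
import sys
def tilt_in_grip(c,verbose=True):
    K=np.array([[c["fx"],0,c["cx"]],[0,c["fy"],c["cy"]],[0,0,1]],float);z=c['range_z']
    h=cv2.cvtColor(c['color'],cv2.COLOR_BGR2HSV)
    b=(((h[...,0]<15)|(h[...,0]>172))&(h[...,1]>90)&(h[...,2]<190));b[:150]=0;b[320:]=0;b[:,:247]=0;b[:,260:]=0
    ys,xs=np.nonzero(b);d=z[ys,xs];ok=(d>150)&(d<230);ys,xs,d=ys[ok],xs[ok],d[ok]
    p=cv2.undistortPoints(np.c_[xs,ys].astype(float)[:,None],K,c['D'].astype(float))[:,0]
    X=np.c_[p*d[:,None],d,np.ones(len(d))]@c['mount'].T
    # top face: fit line x (tool, down) vs z robustly
    from numpy import polyfit
    k=polyfit(X[:,2],X[:,0],1)
    for _ in range(5):
        r=X[:,0]-np.polyval(k,X[:,2]);m=np.abs(r-np.median(r))<1.0;k=polyfit(X[m,2],X[m,0],1)
    if verbose: print('n',m.sum(),'zrange',X[m,2].min().round(1),X[m,2].max().round(1),'slope->g',np.arctan(-k[0]).round(3),'x at z=0',k[1].round(2))
    return np.arctan(-k[0])
if __name__=='__main__':
    for n in sys.argv[1:]: print(n);tilt_in_grip(load(n))
E
python3 grip.py wrist2.npz wrist3.npz wrist4.npz wristq2.npz wristq3.npz
```

```text
wrist2.npz
n 1065 zrange -30.5 33.2 slope->g 0.001 x at z=0 -7.76
wrist3.npz
n 1087 zrange -30.4 33.2 slope->g 0.05 x at z=0 -7.78
wrist4.npz
n 1074 zrange -30.9 32.9 slope->g 0.046 x at z=0 -7.87
wristq2.npz
n 1072 zrange -30.5 32.7 slope->g 0.058 x at z=0 -7.8
wristq3.npz
n 1099 zrange -28.9 32.0 slope->g 0.306 x at z=0 -6.56
```

View pics/wristq3.png

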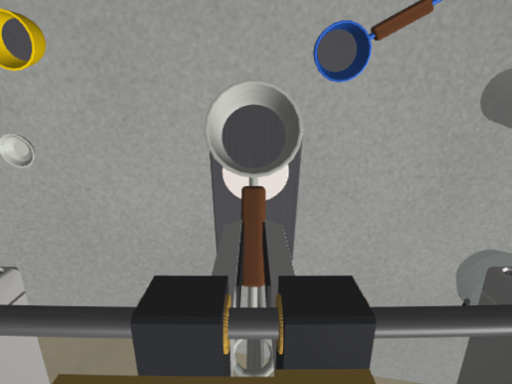

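```bash
cat > plan.py <<'E'
from h import *
from cell import manip
eyv=np.array([-EX[1],EX[0],0]);UP=np.array([0,0,1.])
def tcp_for(eye,tilt,g,L=98.3,drop=0.4,psi=YAW):
    ex=np.array([np.cos(psi),np.sin(psi),0]);s=tilt+g;hx=ex*np.cos(s)+UP*np.sin(s)
    tx=ex*np.sin(tilt)-UP*np.cos(tilt)   # tool x
    return eye-97*hx-tx*drop-1.3*hx
def eye_now(s,g,drop=0.4):
    R=Ro.from_euler('xyz',s['eef_rot']).as_matrix();tilt=np.arcsin(R[2,2]);psi=np.arctan2(R[1,2],R[0,2])
    ex=np.array([np.cos(psi),np.sin(psi),0]);st=tilt+g;hx=ex*np.cos(st)+UP*np.sin(st)
    return s['eef_pos']+98.3*hx+R[:,0]*drop,tilt,psi
def W(x,y,z): return PIV+EX*x+eyv*y+UP*z   # stand->world
def S(X): r=X-PIV;return np.array([r@EX,r@eyv,r[2]])
E
python3 - <<'E'
from plan import *
np.set_printoptions(suppress=True,precision=4)
s=manip.read_state();e,t,psi=eye_now(s,.306);print('eye',S(e),t,psi,s['eef_pos'])
n=8
for i in range(1,n+1):
    f=i/n;tl=t+(.05-t)*f
    E=W(S(e)[0]+(15-S(e)[0])*f,S(e)[1],S(e)[2])
    d=tcp_for(E,tl,.306)-s['eef_pos'];rv=-(tl-t)*eyv
    print(rv.round(3),(d/1000).round(4))
E
```

```text
eye [ 21.3874  -1.7956 -89.2546] 0.20005362770194332 0.2782539230066161 [532.3102 -61.9957 243.4885]
[-0.005  0.018  0.   ] [-0.0016 -0.0004  0.0016]
[-0.01   0.036  0.   ] [-0.0032 -0.0009  0.0033]
[-0.015  0.054  0.   ] [-0.0047 -0.0013  0.0049]
[-0.021  0.072  0.   ] [-0.0063 -0.0018  0.0066]
[-0.026  0.09   0.   ] [-0.0077 -0.0022  0.0083]
[-0.031  0.108  0.   ] [-0.0092 -0.0026  0.01  ]
[-0.036  0.126  0.   ] [-0.0106 -0.003   0.0117]
[-0.041  0.144  0.   ] [-0.012  -0.0034  0.0134]
```

>>> {"method": "jog_arm", "body": {
  "series": [-0.005, 0.018, 0, -0.0016, -0.0004, 0.0016, -1, -0.01, 0.036, 0, -0.0032, -0.0009, 0.0033, -1, -0.015, 0.054, 0, -0.0047, -0.0013, 0.0049, -1, -0.021, 0.072, 0, -0.0063, -0.0018, 0.0066, -1, -0.026, 0.09, 0, -0.0077, -0.0022, 0.0083, -1, -0.031, 0.108, 0, -0.0092, -0.0026, 0.01, -1, -0.036, 0.126, 0, -0.0106, -0.003, 0.0117, -1, -0.041, 0.144, 0, -0.012, -0.0034, 0.0134, -1, -0.041, 0.144, 0, -0.012, -0.0034, 0.0134, -1]
}}

```text
clock: 22.4
eef_pos: [520.3, -65.4, 256.8]
eef_rot: [0.005, 1.521, 0.283]
wrist_force: [-0.1, -1.0, -1.5]
finger_gap: 12.7
```

```bash
sed -i 's/^g=0.055/import grip;g=grip.tilt_in_grip(snap(manip,"wrist",tag+"g"))/; s/^eye=.*/import plan;eye,_,_=plan.eye_now(s,g);r=eye-PIV/' look.py; python3 look.py q4 6
python3 - <<'E'
from h import *
from cell import manip
S=snap(manip,'scene','q4')
a=cv2.resize(S['color'][155:205,215:265],None,fx=8,fy=8,interpolation=cv2.INTER_CUBIC)
D=load('sideq4.npz');b=cv2.resize(D['color'][150:200,265:315],None,fx=8,fy=8,interpolation=cv2.INTER_CUBIC)
cv2.imwrite('pics/mq4.png',np.hstack([a,b]))
E
```

```text
n 1070 zrange -30.9 33.5 slope->g 0.055 x at z=0 -7.75
clk 22.7 TCP [520.2 -65.4 256.7] tilt 0.105 eye stand x,y,z 20.5 -1.8 -113.4
F along ex, ey, z [-0.18 -0.17 -0.14  0.28 -1.32 -0.3 ] -0.37 -1.56 mean ex -0.3
theta [0.095 0.089 0.089 0.088 0.088 0.088]
mesh [206.0, 188.5, 194.4, 198.9]
```

View pics/mq4.png

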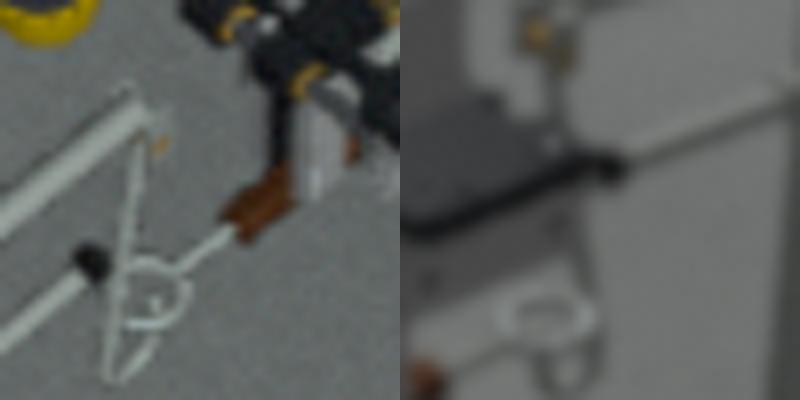

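>>> {"method": "jog_arm", "body": {
  "series": [0, 0, 0, 0.0006, 0.0002, -0.003, -1, 0, 0, 0, 0.0012, 0.0004, -0.006, -1, 0, 0, 0, 0.0018, 0.0005, -0.009, -1, 0, 0, 0, 0.0024, 0.0007, -0.012, -1, 0, 0, 0, 0.003, 0.0009, -0.015, -1, 0, 0, 0, 0.0036, 0.0011, -0.018, -1, 0, 0, 0, 0.0036, 0.0011, -0.018, -1]
}}

```text
clock: 23.72
eef_pos: [523.8, -64.3, 238.5]
eef_rot: [0.01, 1.521, 0.288]
wrist_force: [-0.6, -0.1, -1.3]
finger_gap: 13.3
```

```bash
cat > two.py <<'E'
from h import *
from cell import manip
import sys
t=sys.argv[1]
S=snap(manip,'scene',t)
a=cv2.resize(S['color'][155:205,215:265],None,fx=8,fy=8,interpolation=cv2.INTER_CUBIC)
D=snap(manip,'side',t);b=cv2.resize(D['color'][150:200,265:315],None,fx=8,fy=8,interpolation=cv2.INTER_CUBIC)
cv2.imwrite(f'pics/m{t}.png',np.hstack([a,b]))
E
python3 look.py q5 5; python3 two.py q5
```

```text
n 1091 zrange -30.8 32.9 slope->g 0.048 x at z=0 -7.76
clk 23.975 TCP [523.9 -64.3 238.9] tilt 0.098 eye stand x,y,z 24.4 -1.7 -131.9
F along ex, ey, z [-0.02  0.19 -0.85 -1.24 -1.29] 0.01 -0.85 mean ex -0.64
theta [0.283 0.284 0.28  0.187 0.186]
mesh [206.0, 188.1, 194.4, 199.3]
```

View pics/mq5.png

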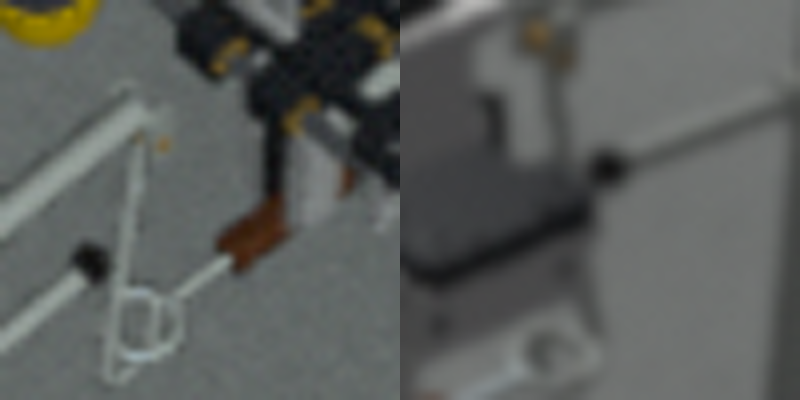

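>>> {"method": "jog_arm", "body": {
  "series": [0, 0, 0, 0.0004, 0.0001, -0.002, -1, 0, 0, 0, 0.0007, 0.0002, -0.004, -1, 0, 0, 0, 0.001, 0.0003, -0.006, -1, 0, 0, 0, 0.0012, 0.0003, -0.0075, -1, 0, 0, 0, 0.0012, 0.0003, -0.009, -1, 0, 0, 0, 0.0012, 0.0003, -0.009, -1]
}}

```text
clock: 24.92
eef_pos: [525.0, -64.0, 229.6]
eef_rot: [0.006, 1.521, 0.285]
wrist_force: [-1.1, 0.1, -0.7]
finger_gap: 13.1
```

```bash
python3 look.py q6 6; python3 two.py q6
```

```text
n 1081 zrange -31.0 33.5 slope->g 0.056 x at z=0 -7.76
clk 25.225 TCP [525.1 -64.  229.8] tilt 0.106 eye stand x,y,z 25.6 -1.8 -140.1
F along ex, ey, z [-0.2  -0.15  0.41 -0.92 -1.05 -0.41] -0.09 -1.1 mean ex -0.39
theta [0.118 0.119 0.119 0.12  0.121 0.119]
mesh [206.4, 188.2, 194.2, 199.0]
```

View pics/mq6.png

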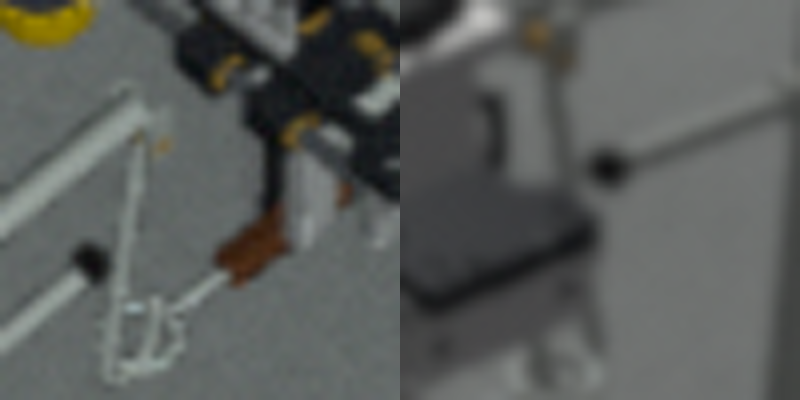

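Run:
```python
from plan import *
D=load('sideq6.npz')
print(theta(D,rows=(164,166,168,170,172),lo=281,hi=292))
c=D['color'].astype(int).sum(2);print(c[160:176:2,278:296])
```

```text
[0.12283452432550492, 0.14794359261705428, 0.15325903140098962, 0.4215768907693474, 0.40025605441542556]
[[330 343 346 334 299 251 233 268 308 335 343 345 348 346 346 345 345 347]
 [272 326 345 340 308 261 238 277 318 337 340 342 341 345 344 346 346 345]
 [246 315 340 337 310 268 235 254 300 330 339 343 346 346 341 343 342 345]
 [236 306 333 336 325 293 246 245 284 322 336 338 336 338 339 343 351 355]
 [227 304 333 336 329 300 255 237 266 300 293 266 243 253 281 318 334 329]
 [240 303 326 334 328 303 262 230 235 234 199 128  79  82 124 181 228 252]
 [233 269 286 290 282 271 244 222 225 237 225 178 133 125 168 234 289 318]
 [190 196 199 197 196 188 179 181 202 242 280 291 285 285 300 318 333 338]]
```

Run:
```python
from plan import *
for n in ('p7','p9','q1','q2','q3','q4','q5','q6'):
    D=load(f'side{n}.npz');print(n,np.round(theta(D,rows=(159,161,163,165,167),lo=281,hi=290),3))
```

```text
p7 [   nan    nan  0.184  0.188 -0.175]
p9 [   nan    nan  0.214 -0.226 -0.15 ]
q1 [   nan    nan  0.213 -0.205 -0.136]
q2 [   nan    nan  0.215 -0.213 -0.137]
q3 [  nan   nan 0.209 0.231 0.245]
q4 [   nan    nan  0.101 -0.015 -0.159]
q5 [  nan   nan 0.106 0.14  0.156]
q6 [  nan   nan 0.103 0.136 0.159]
```

>>> {"method": "jog_arm", "body": {
  "series": [0, 0, 0, -0.0004, -0.0001, -0.001, -1, 0, 0, 0, -0.0007, -0.0002, -0.002, -1, 0, 0, 0, -0.001, -0.0003, -0.003, -1, 0, 0, 0, -0.001, -0.0003, -0.003, -1, 0, 0, 0, -0.001, -0.0003, -0.003, -1, 0, 0, 0, -0.001, -0.0003, -0.003, -1]
}}

```text
clock: 26.18
eef_pos: [524.0, -64.3, 226.8]
eef_rot: [0.005, 1.521, 0.283]
wrist_force: [-0.3, -1.1, -1.1]
finger_gap: 12.9
```

```bash
python3 look.py q7 6; python3 two.py q7;python3 - <<'E'
from plan import *
print(np.round(theta(load('sideq7.npz'),rows=(163,165,167),lo=281,hi=290),3))
E
```

```text
n 1104 zrange -30.9 33.3 slope->g 0.071 x at z=0 -7.73
clk 26.475 TCP [524.  -64.3 226.7] tilt 0.121 eye stand x,y,z 24.3 -1.8 -141.8
F along ex, ey, z [ 0.15  0.08 -0.84 -0.52 -0.57 -0.35] 0.02 -0.28 mean ex -0.34
theta [0.395 0.394 0.396 0.394 0.394 0.395]
mesh [207.5, 188.6, 194.2, 198.8]
[0.104 0.137 0.148]
```

View pics/mq7.png

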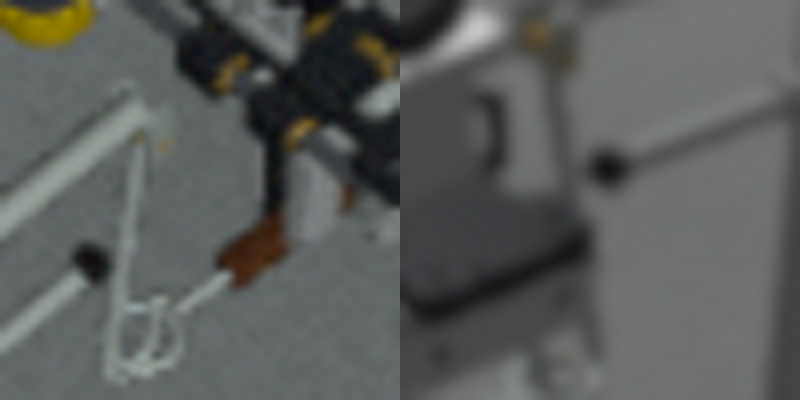

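>>> {"method": "jog_arm", "body": {
  "series": [0, 0, 0, -0.0005, -0.0001, -0.001, -1, 0, 0, 0, -0.001, -0.0003, -0.002, -1, 0, 0, 0, -0.001, -0.0003, -0.003, -1, 0, 0, 0, -0.001, -0.0003, -0.003, -1, 0, 0, 0, -0.001, -0.0003, -0.003, -1, 0, 0, 0, -0.001, -0.0003, -0.003, -1]
}}

```text
clock: 27.42
eef_pos: [523.0, -64.6, 223.8]
eef_rot: [0.005, 1.521, 0.283]
wrist_force: [-0.1, 0.6, -0.5]
finger_gap: 13.3
```

```bash
python3 look.py q8 6; python3 two.py q8;python3 - <<'E'
from plan import *
print(np.round(theta(load('sideq8.npz'),rows=(163,165,167),lo=281,hi=290),3))
E
```

```text
n 1091 zrange -30.7 32.9 slope->g 0.084 x at z=0 -7.75
clk 27.725 TCP [523.  -64.6 223.8] tilt 0.134 eye stand x,y,z 23.1 -1.8 -143.5
F along ex, ey, z [ 0.36 -0.84 -0.36  0.1  -0.36 -1.43] -0.07 -0.52 mean ex -0.42
theta [0.395 0.394 0.395 0.395 0.394 0.395]
mesh [208.5, 188.9, 194.3, 198.7]
[0.111 0.134 0.149]
```

>>> {"method": "jog_arm", "body": {
  "series": [0, 0, 0, -0.0005, -0.0001, -0.001, -1, 0, 0, 0, -0.001, -0.0003, -0.002, -1, 0, 0, 0, -0.001, -0.0003, -0.002, -1, 0, 0, 0, -0.001, -0.0003, -0.002, -1]
}}

```text
clock: 28.42
eef_pos: [522.0, -64.9, 221.8]
eef_rot: [0.006, 1.521, 0.284]
wrist_force: [0.9, -0.1, -0.5]
finger_gap: 12.9
```

```bash
python3 look.py q9 5; python3 two.py q9;python3 - <<'E'
from plan import *
print(np.round(theta(load('sideq9.npz'),rows=(163,165,167),lo=281,hi=290),3))
E
```

```text
n 1100 zrange -30.4 33.5 slope->g 0.097 x at z=0 -7.72
clk 28.675 TCP [522.  -64.9 221.8] tilt 0.147 eye stand x,y,z 21.9 -1.8 -144.2
F along ex, ey, z [-0.81 -1.04  0.2   0.2  -0.15] -0.24 -0.53 mean ex -0.32
theta [0.396 0.395 0.394 0.394 0.394]
mesh [209.3, 189.5, 194.4, 197.9]
[0.105 0.129 0.14 ]
```

View pics/mq9.png

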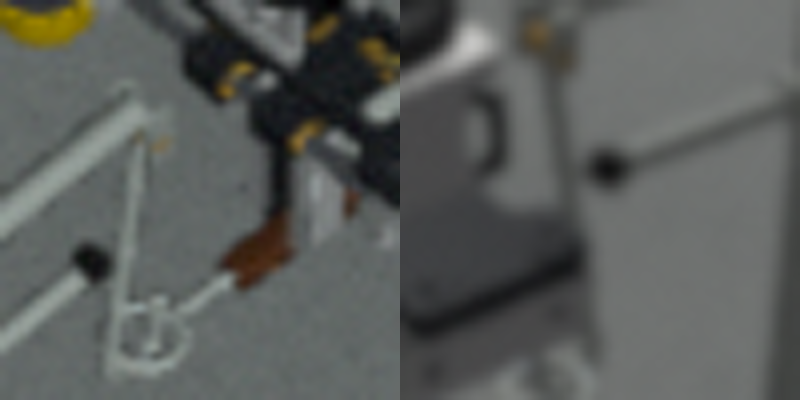

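Run:
```python
from plan import *
from kin import fk,ik,P,LO,HI
np.set_printoptions(suppress=True,precision=4)
s=manip.read_state();R0=Ro.from_euler('xyz',s['eef_rot'])
g=.097;e,t,psi=eye_now(s,g);print(S(e),t,psi,s['joints'])
print(fk(s['joints'],P)[0]-s['eef_pos'])
q=s['joints'].copy();e0=S(e);n=16
for tgt,ps in ((.62,.1),(.62,.05),(.7,.05),(.7,.0)):
  q=s['joints'].copy();print('---',tgt,ps)
  for i in range(1,n+1):
    f=i/n;tl=t+(tgt-t)*f;p=psi+(ps-psi)*f;gg=g+(.06-g)*f
    E=W(e0[0]+(2.5-e0[0])*f,-1.8+1.0*f,e0[2]+(-145-e0[2])*f)
    X=tcp_for(E,tl,gg,psi=p)
    ex=np.array([np.cos(p),np.sin(p),0]);ey=np.array([-np.sin(p),np.cos(p),0])
    R=Ro.from_matrix(np.c_[ex*np.sin(tl)-UP*np.cos(tl),ey,ex*np.cos(tl)+UP*np.sin(tl)])
    qn,err=ik(X,R,q);d=np.abs(qn-q).max();q=qn
    if (tgt,ps)==(.7,.05): print((R*R0.inv()).as_rotvec().round(3),((X-s['eef_pos'])/1000).round(4),'err',round(err,4),'dq',round(d,3))
  print(q,err)
  # arc stage
  for ss in (.8,.9,1.0,1.1,1.2):
    X=tcp_for(E,tl,ss-tl,psi=p);qn,err=ik(X,R,q);q=qn;print(ss,q,round(err,4),((X-s['eef_pos'])/1000).round(4))
```

```text
[  21.8898   -1.8005 -144.2456] 0.04999743282771407 0.2781420585235683 [-0.2058  0.2009  1.5926  0.0243  1.304  -2.0606]
[-0.0029 -0.0107  0.0021]
--- 0.62 0.1
[-0.2819 -0.0262  2.0864  0.436   0.5385 -2.2673] 3.5724895264266365e-14
0.8 [-0.2739  0.0059  2.078   0.4464  0.514  -2.2749] 0.0 [ 0.0062  0.0155 -0.0569]
0.9 [-0.2668  0.0331  2.0678  0.4533  0.496  -2.2787] 0.0 [ 0.0136  0.0162 -0.0634]
1.0 [-0.2594  0.0603  2.0549  0.4582  0.4804 -2.2799] 0.0 [ 0.0215  0.017  -0.0691]
1.1 [-0.2518  0.087   2.0395  0.4606  0.4675 -2.2782] 0.0 [ 0.03    0.0179 -0.074 ]
1.2 [-0.2442  0.1129  2.0217  0.4602  0.4573 -2.2733] 0.0 [ 0.0389  0.0188 -0.078 ]
--- 0.62 0.05
[-0.2511 -0.0331  2.0931  0.3602  0.511  -2.1359] 3.929148673087468e-15
0.8 [-0.2447 -0.0004  2.0844  0.3694  0.4866 -2.1428] 0.0 [ 0.006   0.0189 -0.0569]
0.9 [-0.239   0.0272  2.0739  0.3754  0.4688 -2.1464] 0.0 [ 0.0133  0.0193 -0.0634]
1.0 [-0.2331  0.0548  2.0608  0.3796  0.4535 -2.1477] 0.0 [ 0.0213  0.0197 -0.0691]
1.1 [-0.2271  0.082   2.045   0.3816  0.441  -2.1464] 0.0 [ 0.0298  0.0201 -0.074 ]
1.2 [-0.221   0.1083  2.0
[... 1423 characters left out ...]
0 [ 0.0213  0.0197 -0.0692]
1.1 [-0.2398  0.0673  2.0995  0.5713  0.3475 -2.3387] 0.0 [ 0.0298  0.0201 -0.0741]
1.2 [-0.2331  0.0943  2.0814  0.5757  0.337  -2.3394] 0.0 [ 0.0388  0.0206 -0.0781]
--- 0.7 0.0
[-0.227  -0.0347  2.1474  0.4125  0.3702 -2.1331] 2.2821581839665896e-12
0.8 [-0.2253 -0.023   2.1439  0.4183  0.3622 -2.1384] 0.0 [ 0.0059  0.0223 -0.057 ]
0.9 [-0.2207  0.0062  2.1331  0.4318  0.3438 -2.1501] 0.0 [ 0.0132  0.0223 -0.0635]
1.0 [-0.2159  0.0351  2.1196  0.4427  0.3281 -2.1589] 0.0 [ 0.0212  0.0223 -0.0692]
1.1 [-0.211   0.0634  2.1036  0.4504  0.3152 -2.1642] 0.0 [ 0.0298  0.0223 -0.0741]
1.2 [-0.2061  0.0907  2.0854  0.4541  0.3053 -2.1652] 0.0 [ 0.0387  0.0223 -0.0781]
```

>>> {"method": "jog_arm", "body": {
  "series": [0.011, -0.039, -0.014, -0.001, 0.0012, -0.0038, -1, 0.021, -0.079, -0.029, -0.0018, 0.0025, -0.0075, -1, 0.031, -0.118, -0.043, -0.0024, 0.0037, -0.0112, -1, 0.04, -0.158, -0.057, -0.0029, 0.005, -0.0149, -1, 0.049, -0.197, -0.071, -0.0032, 0.0063, -0.0185, -1, 0.057, -0.237, -0.085, -0.0034, 0.0076, -0.0221, -1, 0.064, -0.277, -0.099, -0.0034, 0.0088, -0.0256, -1, 0.071, -0.317, -0.113, -0.0033, 0.0101, -0.0291, -1, 0.071, -0.317, -0.113, -0.0033, 0.0101, -0.0291, -1]
}}

```text
clock: 30.0
eef_pos: [518.3, -54.7, 192.4]
eef_rot: [0.001, 1.197, 0.165]
wrist_force: [-0.2, 0.1, -1.3]
finger_gap: 13.2
```

```bash
cat > look2.py <<'E'
from plan import *
import grip,sys
t=sys.argv[1]
Wc=snap(manip,'wrist',t);g=grip.tilt_in_grip(Wc)
F=[]
for i in range(2): D=snap(manip,'side',t);F.append(manip.read_state()['wrist_force'])
Sc=snap(manip,'scene',t);s=manip.read_state();F.append(s['wrist_force'])
e,tl,psi=eye_now(s,g);print('clk',s['clock'],'TCP',s['eef_pos'].round(1),'eye',S(e).round(1),'tool tilt',tl.round(3),'strainer tilt',(tl+g).round(3),'psi',psi.round(3),'F',np.mean(F,0).round(2),'gap',round(s['finger_gap'],1),s['joints'].round(3))
a=cv2.resize(Sc['color'][155:215,210:270],None,fx=6.5,fy=6.5,interpolation=cv2.INTER_CUBIC)
b=cv2.resize(D['color'][150:230,245:325],None,fx=4.875,fy=4.875,interpolation=cv2.INTER_CUBIC)
cv2.imwrite(f'pics/m{t}.png',np.hstack([a,b]))
E
python3 look2.py r1
```

```text
n 1085 zrange -30.6 33.1 slope->g 0.076 x at z=0 -7.78
clk 30.2 TCP [519.  -54.8 192.9] eye [  12.5   -1.3 -144.6] tool tilt 0.374 strainer tilt 0.451 psi 0.165 F [-0.36 -0.03 -0.89] gap 13.4 [-0.255  0.044  1.884  0.194  0.879 -2.089]
```

View pics/mr1.png

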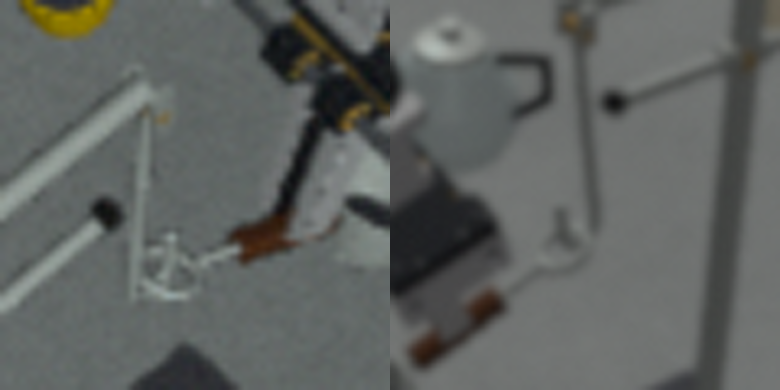

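Run:
```python
from h import *
A=[[.077,-.358,-.127],[.083,-.398,-.141],[.089,-.438,-.154],[.093,-.479,-.168],[.097,-.52,-.181],[.101,-.561,-.194],[.104,-.602,-.207],[.106,-.643,-.22]]
T=[[-.003,.0113,-.0325],[-.0025,.0125,-.0358],[-.0019,.0137,-.0391],[-.0012,.0148,-.0423],[-.0003,.0159,-.0454],[.0007,.0169,-.0484],[.0019,.0179,-.0513],[.0032,.0188,-.0542]]
b=Ro.from_rotvec([.071,-.317,-.113]);t=np.array([-.0033,.0101,-.0291])
for a,x in zip(A,T): print((Ro.from_rotvec(a)*b.inv()).as_rotvec().round(3).tolist(),(np.array(x)-t).round(4).tolist())
```

```text
[0.006, -0.041, -0.015] [0.0003, 0.0012, -0.0034]
[0.012, -0.081, -0.029] [0.0008, 0.0024, -0.0067]
[0.018, -0.121, -0.042] [0.0014, 0.0036, -0.01]
[0.022, -0.161, -0.057] [0.0021, 0.0047, -0.0132]
[0.026, -0.202, -0.071] [0.003, 0.0058, -0.0163]
[0.03, -0.243, -0.085] [0.004, 0.0068, -0.0193]
[0.033, -0.283, -0.099] [0.0052, 0.0078, -0.0222]
[0.035, -0.324, -0.113] [0.0065, 0.0087, -0.0251]
```

>>> {"method": "jog_arm", "body": {
  "series": [0.006, -0.041, -0.015, 0.0003, 0.0012, -0.0034, -1, 0.012, -0.081, -0.029, 0.0008, 0.0024, -0.0067, -1, 0.018, -0.121, -0.042, 0.0014, 0.0036, -0.01, -1, 0.022, -0.161, -0.057, 0.0021, 0.0047, -0.0132, -1, 0.026, -0.202, -0.071, 0.003, 0.0058, -0.0163, -1, 0.03, -0.243, -0.085, 0.004, 0.0068, -0.0193, -1, 0.033, -0.283, -0.099, 0.0052, 0.0078, -0.0222, -1, 0.035, -0.324, -0.113, 0.0065, 0.0087, -0.0251, -1, 0.035, -0.324, -0.113, 0.0065, 0.0087, -0.0251, -1]
}}

```text
clock: 31.32
eef_pos: [525.1, -45.9, 167.3]
eef_rot: [0.001, 0.871, 0.051]
wrist_force: [-0.9, -1.0, 0.0]
finger_gap: 13.0
```

```bash
python3 look2.py r2
```

```text
n 1075 zrange -30.2 33.6 slope->g 0.064 x at z=0 -7.78
clk 31.525 TCP [525.6 -46.2 168. ] eye [   2.5   -0.8 -144.3] tool tilt 0.7 strainer tilt 0.765 psi 0.051 F [ 0.02 -0.15 -0.06] gap 13.5 [-0.262 -0.03   2.142  0.528  0.404 -2.306]
```

View pics/mr2.png

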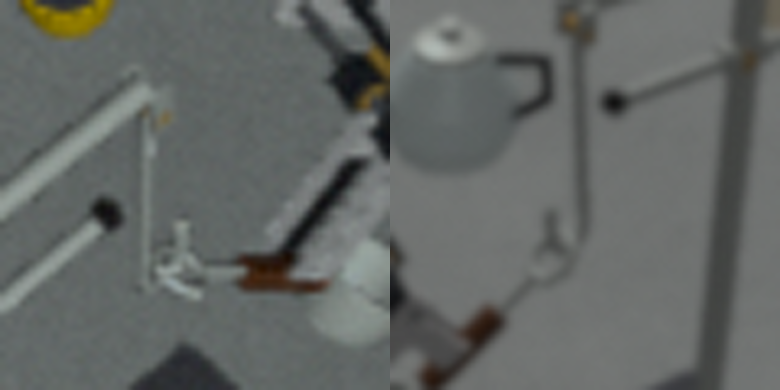

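>>> {"method": "jog_arm", "body": {
  "series": [0, 0, 0, 0, 0, 0, -1, 0, 0, 0, 0.0027, 0.0001, -0.0028, -1, 0, 0, 0, 0.0064, 0.0003, -0.006, -1, 0, 0, 0, 0.0101, 0.0005, -0.0093, -1, 0, 0, 0, 0.0141, 0.0007, -0.0122, -1, 0, 0, 0, 0.0181, 0.0009, -0.015, -1, 0, 0, 0, 0.0181, 0.0009, -0.015, -1],
  "squeeze": 8
}}

```text
clock: 32.4
eef_pos: [543.4, -45.2, 152.2]
eef_rot: [0.0, 0.871, 0.051]
wrist_force: [0.7, -0.3, -0.9]
finger_gap: 14.9
```

```bash
python3 look2.py r3
```

```text
n 1063 zrange -28.5 30.9 slope->g 0.353 x at z=0 -6.05
clk 32.6 TCP [543.3 -45.2 152.7] eye [  -1.9    0.3 -142.2] tool tilt 0.701 strainer tilt 1.054 psi 0.05 F [-0.23 -0.19 -1.13] gap 15.2 [-0.247  0.039  2.116  0.564  0.36  -2.335]
```

View pics/mr3.png

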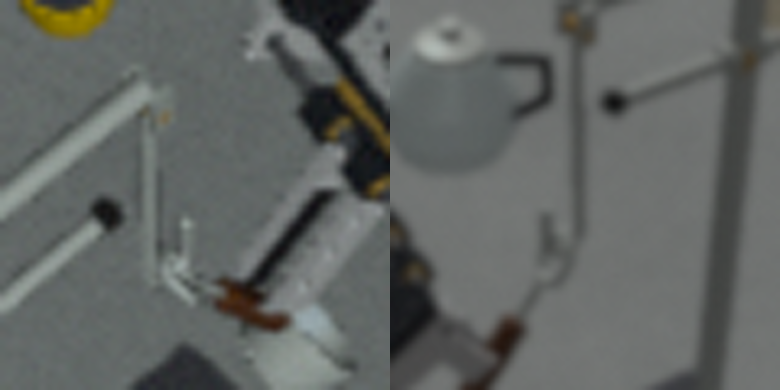

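>>> {"method": "jog_arm", "body": {
  "series": [0, 0, 0, 0.004, 0.0002, -0.0025, -1, 0, 0, 0, 0.0085, 0.0004, -0.0049, -1, 0, 0, 0, 0.013, 0.0006, -0.007, -1, 0, 0, 0, 0.0175, 0.0009, -0.0089, -1, 0, 0, 0, 0.0175, 0.0009, -0.0095, -1]
}}

```text
clock: 33.22
eef_pos: [561.0, -44.3, 142.8]
eef_rot: [0.0, 0.871, 0.051]
wrist_force: [0.0, -0.1, 0.0]
finger_gap: 15.1
```

```bash
python3 look2.py r4
```

```text
n 1031 zrange -25.2 29.0 slope->g 0.56 x at z=0 -4.39
clk 33.425 TCP [560.8 -44.3 143.1] eye [  -2.9    0.5 -143.6] tool tilt 0.7 strainer tilt 1.26 psi 0.05 F [-0.02  0.22 -0.38] gap 14.9 [-0.233  0.095  2.083  0.58   0.335 -2.344]
```

View pics/mr4.png

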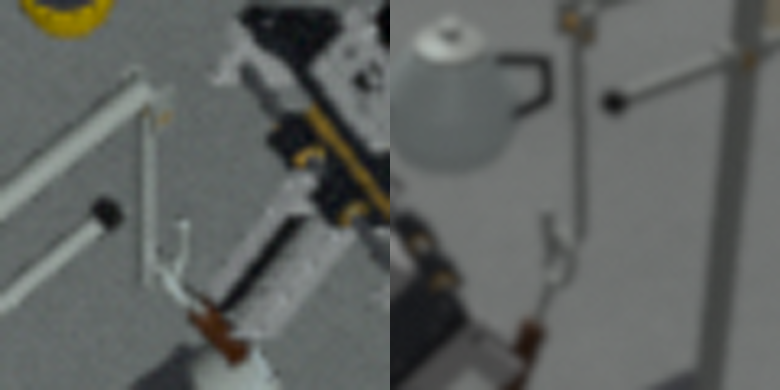

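View pics/wristr4.png

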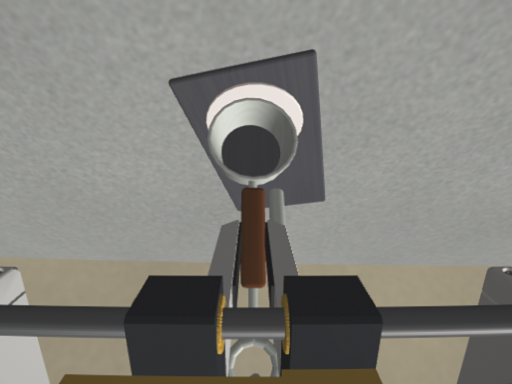

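>>> {"method": "jog_arm", "body": {
  "series": [0, 0, 0, 0, 0, 0, -0.3, 0, 0, 0, 0, 0, 0, 0.2, 0, 0, 0, 0, 0, 0, 1, 0, 0, 0, 0, 0, 0, 1, 0, 0, 0, 0, 0, 0, 1, 0, 0, 0, 0, 0, 0, 1, 0, 0, 0, 0, 0, 0, 1, 0, 0, 0, 0, 0, 0, 1]
}}

```text
clock: 34.42
eef_pos: [560.8, -44.3, 143.0]
eef_rot: [0.0, 0.87, 0.05]
wrist_force: [0.2, 0.5, -0.2]
finger_gap: 91.0
```

```bash
python3 look2.py r5
```

```text
n 691 zrange -28.0 21.1 slope->g 0.69 x at z=0 -8.65
clk 34.625 TCP [560.8 -44.3 143.1] eye [ -14.9    3.3 -140.6] tool tilt 0.7 strainer tilt 1.39 psi 0.05 F [0.01 0.02 0.46] gap 93.8 [-0.233  0.095  2.082  0.58   0.335 -2.344]
```

View pics/mr5.png

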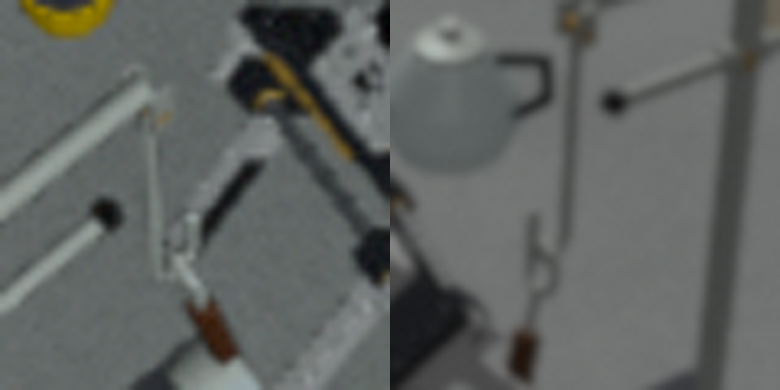

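View pics/wristr5.png

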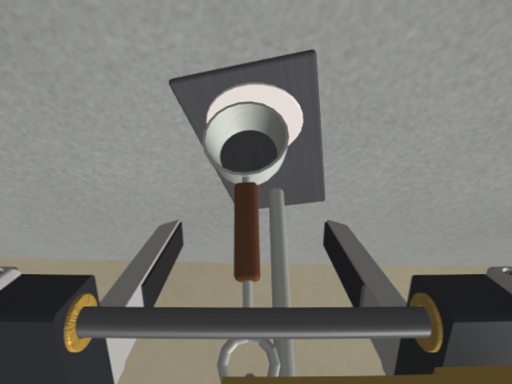

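>>> {"method": "jog_arm", "body": {
  "series": [0, 0, 0, -0.0257, -0.0013, 0.0306, 1, 0, 0, 0, -0.0579, -0.0029, 0.0688, 1, 0, 0, 0, -0.0965, -0.0048, 0.1147, 1, 0, 0, 0, -0.15, -0.0075, 0.14, 1, 0, 0, 0, -0.19, -0.01, 0.15, 1, 0, 0, 0, -0.19, -0.01, 0.15, 1, 0, 0, 0, -0.19, -0.01, 0.15, 1, 0, 0, 0, -0.19, -0.01, 0.15, 1]
}}

```text
clock: 35.62
eef_pos: [371.3, -54.1, 292.3]
eef_rot: [0.002, 0.872, 0.052]
wrist_force: [-0.3, -0.6, -0.4]
finger_gap: 94.1
```

```bash
cat > swing.py <<'E'
from plan import *
import sys
t=sys.argv[1];n=int(sys.argv[2]);out=[];ims=[]
for i in range(n):
    c=manip.read_state()['clock'];D=dict(manip.camera('side'));ims.append(cv2.resize(D['color'][145:275,245:345],None,fx=2,fy=2))
    h=cv2.cvtColor(D['color'],cv2.COLOR_BGR2HSV);m=((h[...,0]<15)|(h[...,0]>172))&(h[...,1]>90)&(h[...,2]<160)
    m[:195]=0;m[250:]=0;m[:,:250]=0;m[:,310:]=0
    ys,xs=np.nonzero(m)
    if len(xs)<5: out.append((c,len(xs)));continue
    p=np.c_[xs,ys].astype(float);w,V=np.linalg.eigh(np.cov((p-p.mean(0)).T));a=V[:,1];a=a*np.sign(a[1])
    out.append((round(c,2),len(xs),p.mean(0).round(1).tolist(),round(float(np.arctan2(a[0],a[1])),3)))
for o in out: print(*o)
k=max(1,n//4);cv2.imwrite(f'pics/sw{t}.png',np.hstack(ims[::k][:4]))
np.savez(f'side{t}.npz',**{k:np.array(v) for k,v in D.items()})
E
python3 swing.py w1 20; python3 -c "
from cell import manip;s=manip.read_state();print(s['clock'],s['eef_pos'],s['wrist_force'])"
```

```text
35.62 39 [272.2, 225.5] -0.222
35.67 41 [273.1, 225.3] -0.184
35.73 38 [274.5, 224.8] -0.156
35.77 39 [276.1, 223.6] -0.17
35.83 38 [277.5, 223.4] -0.167
35.88 37 [278.8, 222.8] -0.167
35.92 36 [279.6, 222.7] -0.128
35.98 33 [279.9, 222.6] -0.101
36.02 37 [279.7, 222.2] -0.073
36.08 36 [279.1, 223.2] -0.08
36.12 35 [278.3, 223.8] -0.1
36.17 36 [277.3, 223.8] -0.122
36.23 40 [276.1, 224.3] -0.168
36.27 39 [274.7, 224.7] -0.197
36.33 41 [273.2, 225.5] -0.236
36.38 41 [272.1, 225.5] -0.248
36.42 41 [271.0, 226.0] -0.228
36.48 42 [270.5, 226.0] -0.251
36.52 42 [270.5, 226.0] -0.251
36.58 39 [271.0, 225.7] -0.235
36.625 [370.83761604 -54.30432298 293.0625307 ] [-0.04061661  0.35847208  0.44657347]
```

View pics/sww1.png

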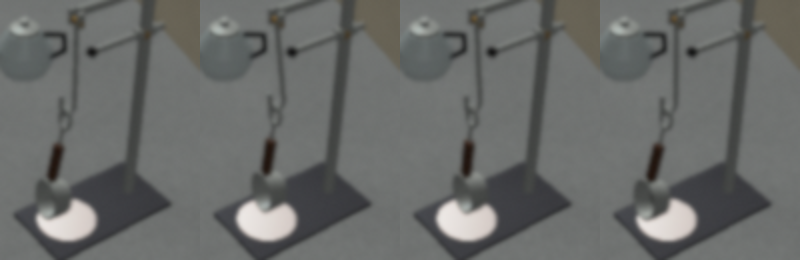

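>>> {"method": "jog_arm", "body": {
  "series": [0, 0, 0, -0.03, 0, 0.02, 1, 0, 0, 0, -0.06, 0, 0.04, 1, 0, 0, 0, -0.06, 0, 0.04, 1, 0, 0, 0, -0.06, 0, 0.04, 1, 0, 0, 0, -0.06, 0, 0.04, 1, 0, 0, 0, -0.06, 0, 0.04, 1, 0, 0, 0, -0.06, 0, 0.04, 1, 0, 0, 0, -0.06, 0, 0.04, 1, 0, 0, 0, -0.06, 0, 0.04, 1, 0, 0, 0, -0.06, 0, 0.04, 1, 0, 0, 0, -0.06, 0, 0.04, 1, 0, 0, 0, -0.06, 0, 0.04, 1, 0, 0, 0, -0.06, 0, 0.04, 1, 0, 0, 0, -0.06, 0, 0.04, 1, 0, 0, 0, -0.06, 0, 0.04, 1, 0, 0, 0, -0.06, 0, 0.04, 1, 0, 0, 0, -0.06, 0, 0.04, 1, 0, 0, 0, -0.06, 0, 0.04, 1, 0, 0, 0, -0.06, 0, 0.04, 1, 0, 0, 0, -0.06, 0, 0.04, 1]
}}

```text
clock: 39.12
eef_pos: [314.9, -56.2, 333.2]
eef_rot: [0.002, 0.873, 0.053]
wrist_force: [-0.7, 1.4, -1.1]
finger_gap: 94.5
```

>>> {"method": "jog_arm", "body": {
  "series": [0, 0, 0, 0, 0, 0, 1, 0, 0, 0, 0, 0, 0, 1, 0, 0, 0, 0, 0, 0, 1, 0, 0, 0, 0, 0, 0, 1, 0, 0, 0, 0, 0, 0, 1, 0, 0, 0, 0, 0, 0, 1, 0, 0, 0, 0, 0, 0, 1, 0, 0, 0, 0, 0, 0, 1, 0, 0, 0, 0, 0, 0, 1, 0, 0, 0, 0, 0, 0, 1, 0, 0, 0, 0, 0, 0, 1, 0, 0, 0, 0, 0, 0, 1, 0, 0, 0, 0, 0, 0, 1, 0, 0, 0, 0, 0, 0, 1, 0, 0, 0, 0, 0, 0, 1, 0, 0, 0, 0, 0, 0, 1, 0, 0, 0, 0, 0, 0, 1, 0, 0, 0, 0, 0, 0, 1, 0, 0, 0, 0, 0, 0, 1, 0, 0, 0, 0, 0, 0, 1]
}}

```text
clock: 41.62
eef_pos: [314.9, -56.2, 333.2]
eef_rot: [0.002, 0.873, 0.053]
wrist_force: [0.4, -0.1, 0.2]
finger_gap: 93.7
```

```bash
python3 swing.py w2 16
python3 - <<'E'
from plan import *
s=manip.read_state();print(s['clock'],s['eef_pos'],s['wrist_force'],s['finger_gap'])
Sc=snap(manip,'scene','end');D=load('sidew2.npz');S0=load('scene0.npz');D0=load('side0.npz')
def cen(c,box,f):
    x0,y0,x1,y1=box;m=f(c['color'][y0:y1,x0:x1].astype(int));ys,xs=np.nonzero(m);return len(xs),(xs.mean()+x0).round(2),(ys.mean()+y0).round(2)
br=lambda a:a.min(2)>135
for n,b in(('jar',(318,245,350,285)),('teapot',(255,322,320,372)),('spoon',(172,134,194,176))):
    f=br if n!='teapot' else (lambda a:a.min(2)>125)
    f=f if n!='spoon' else (lambda a:a.min(2)>115)
    print(n,cen(S0,b,f),cen(Sc,b,f))
for n,b in(('side teapot',(233,150,278,188)),('side jar',(185,180,212,222)),('side spoon',(330,322,358,376))):
    x0,y0,x1,y1=b;print(n,'mean abs diff',np.abs(D['color'][y0:y1,x0:x1].astype(int)-D0['color'][y0:y1,x0:x1]).mean().round(2))
a=cv2.resize(Sc['color'][150:230,200:280],None,fx=4.8,fy=4.8,interpolation=cv2.INTER_CUBIC);b=cv2.resize(D['color'][150:260,240:325][:, :],(297,384),interpolation=cv2.INTER_CUBIC)
cv2.imwrite('pics/end.png',np.hstack([a,b]))
E
```

```text
41.62 44 [271.4, 225.8] -0.26
41.67 41 [271.9, 225.5] -0.223
41.73 41 [272.8, 225.2] -0.21
41.77 39 [274.0, 224.7] -0.199
41.83 39 [275.1, 224.3] -0.17
41.88 39 [276.4, 223.8] -0.154
41.92 37 [277.5, 223.6] -0.138
41.98 38 [278.4, 223.3] -0.116
42.02 35 [279.1, 222.9] -0.108
42.08 39 [279.3, 222.7] -0.124
42.12 36 [279.2, 223.0] -0.107
42.17 38 [278.7, 223.2] -0.103
42.23 37 [277.8, 223.8] -0.125
42.27 38 [276.7, 224.2] -0.168
42.33 40 [275.6, 224.6] -0.161
42.38 40 [274.3, 225.3] -0.186
42.425 [314.89123701 -56.24719899 333.26314006] [ 0.03701021  0.27872943 -0.15831367] 93.81881938916771
jar (289, np.float64(334.43), np.float64(258.5)) (306, np.float64(334.4), np.float64(258.78))
teapot (182, np.float64(289.07), np.float64(355.42)) (283, np.float64(288.98), np.float64(354.53))
spoon (54, np.float64(183.24), np.float64(164.54)) (72, np.float64(183.11), np.float64(163.99))
side teapot mean abs diff 0.47
side jar mean abs diff 0.63
side spoon mean abs diff 0.45
```

View pics/end.png

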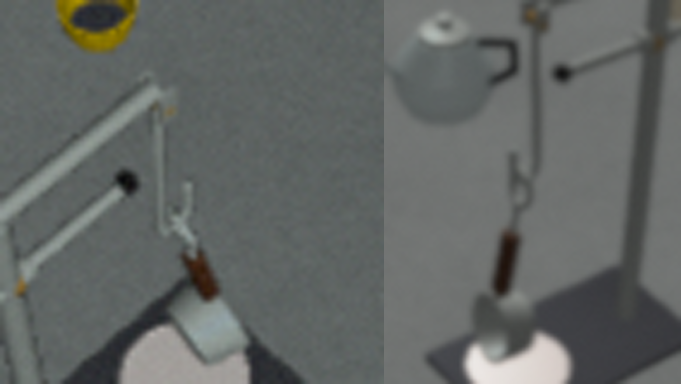

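Run:
```python
from plan import *
D=load('sidew2.npz');seat=hookpt(.06,-12,-145.5)
for a in (-.3,-.15,0,.15,.3):
    p=proj(D,seat+(EX*np.sin(a)-UP*np.cos(a))*64);q=proj(D,seat+(EX*np.sin(a)-UP*np.cos(a))*130);print(a,np.arctan2(q[0]-p[0],q[1]-p[1]).round(3),((p+q)/2).round(1))
```

```text
-0.3 -0.307 [271.7 227. ]
-0.15 -0.186 [275.5 226.1]
0 -0.049 [279.3 224.6]
0.15 0.108 [283.1 222.6]
0.3 0.289 [286.8 220.1]
```

Run:
```python
from plan import *
def hm(c,box):
    h=cv2.cvtColor(c['color'],cv2.COLOR_BGR2HSV);m=((h[...,0]<15)|(h[...,0]>172))&(h[...,1]>90)&(h[...,2]<160)
    o=np.zeros_like(m);x0,y0,x1,y1=box;o[y0:y1,x0:x1]=m[y0:y1,x0:x1];ys,xs=np.nonzero(o);p=np.c_[xs,ys].astype(float)
    mu=p.mean(0);w,V=np.linalg.eigh(np.cov((p-mu).T));a=V[:,1]*np.sign(V[1,1]);t=(p-mu)@a;return mu+a*t.min(),mu+a*t.max(),len(xs)
for k in range(4):
    A=dict(manip.camera('scene'));B=dict(manip.camera('side'))
    a0,a1,n=hm(A,(232,195,252,218));b0,b1,m=hm(B,(255,205,300,250))
    X0,e0=tri(A,a0,B,b0);X1,e1=tri(A,a1,B,b1);d=X0-X1;L=np.linalg.norm(d);d/=L
    print(n,m,'top',S(X0).round(1),'bot',S(X1).round(1),'len',L.round(1),'err',e0.round(1),e1.round(1),'angle from plumb',np.arccos(d[2]).round(3),'ex,ey',(d@EX).round(3),(d@eyv).round(3))
print(manip.read_state()['clock'])
```

```text
29 42 top [ -21.6    0.9 -209.3] bot [ -31.2    6.5 -268.2] len 60.0 err 6.6 3.6 angle from plumb 0.186 ex,ey 0.16 -0.094
27 42 top [ -23.     2.2 -209.3] bot [ -34.2    6.2 -266.1] len 58.1 err 3.8 0.5 angle from plumb 0.207 ex,ey 0.193 -0.07
31 41 top [ -20.8    1.7 -208.9] bot [ -30.8    6.1 -266.9] len 58.9 err 1.8 1.4 angle from plumb 0.186 ex,ey 0.169 -0.074
30 38 top [ -14.6    0.5 -208. ] bot [ -22.7    5.4 -266.7] len 59.5 err 1.3 2.7 angle from plumb 0.16 ex,ey 0.136 -0.083
42.875
```

```bash
python3 -c "
from cell import manip
print(manip.sign_off())"
```

```text
the job is handed in; nothing more can be done
None
```

I handed the job in at about 43 s. The strainer was hanging free by its ring in the hook's bend, cup down, with the gripper open and well clear. No verdict is reported.

**What I did**
- **Grip and press:** I gripped the handle and pressed the shank back onto the buffer with the ring's front. I held 4.7–5.1 N there for more than 1 s. The lean read about 0.28 rad from the image and the hook was still.
- **Slide:** I slid the ring down over the tip into the bend and tilted the strainer towards plumb about its front wire. Then I let it turn in a lighter grip, opened the fingers and backed off.

**Last checks**
- **Hang:** The handle was 0.16–0.21 rad from plumb by triangulation, and about 0.3 rad at the widest from single-view readings. The limit is 0.6 rad. It was still swinging slightly.
- **Ring:** The front wire's height works out at the seat, and the pictures show the ring in the bend.
- **Bystanders:** The jar, teapot and spoon are where they were, within about 1 px in the pictures.

**What went wrong or disagreed**
- **First slide:** On the first try, at about 5 N, the ring stuck by friction and the strainer twisted about 0.25 rad in the grip. It sprang back when I eased off. I did the rest of the slide with the hook just off the buffer, leaning about 0.2 rad under a few tenths of a newton.
- **Lean during seating:** The gripper partly hid the shank, so this figure (about 0.18–0.2 rad) is from partial views corrected against the reading on the buffer.
- **Position offset:** Positions from the robot and from the images differed by about 2.5 mm along the stand. I allowed for this by going by the contact.

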